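Close and latch the casting mould

TASK

Close the two-part casting mould for the next pour: swing the open half fully shut against the fixed half, then lift the latch's loop over the brass keeper so that its bar is caught under the keeper's lip, and then push the lever over until it snaps down flat. Leave the mould latched and do not disturb the plate, the jar or the brush.

Things in the scene. Friction and masses are not known exactly. Their poses are not given: they have to be found in the camera images.
- mould: Fixed half of the mould, white plaster with a blue outer board, on a fixed wooden base board. Origin: on the bench, on the parting plane, mid-length. x: along the parting plane towards the hinge; y: into the fixed half; z up. Spans x -100..100, y 0..160 mm; flat top (deck) 90 mm above the bench. The latch lies across the top in the plane x = -45 mm. Yaw within 0.3 rad of the bench's x.
- half (a joint): Swing (rad) of the moving half (200 x 90 mm, deck 90 mm high, 0.9 kg, white with blue outer board) about its upright pin at x 108, y 0 mm of the mould. 0 = fully shut, then spanning mould y -90..0; positive = open, its near end towards the mould's -y. Starts 0.35 to 0.65. Stiff: stays where left; about 2 N at the near end moves it. Push its blue outer face.
- half_push (a point): Point on the top edge of the moving half's blue outer face, 168 mm from the hinge pin measured along the half: press on this face below the edge to shut the half.
- keeper (a point): Brass hook on top of the moving half. Origin: the seat, where the hooked bar's centre lies, 22 mm above the deck. Axes as the mould's when shut; it is then 70.5 mm to the mould's -y of the pivot, at its height. Post 30 mm wide (x), bearing face 3 mm to +y of the origin, its top 12 mm above the origin.
- keeper_lip (a point): Free edge of the keeper's lip, on its underside: 7 mm to -y of and 7 mm above the seat. The lip is 5 mm thick and roofs the seat from here to the post. Below is a flat sill, 44 mm wide, its top 7 mm below the seat, from the post to 25 mm on the -y side: the bar can be set on it and slid to +y under the lip.
- pivot (a point): Lever pivot in its steel bracket on the fixed half: x = -45, y = +38, z = 112 mm of the mould frame.
- lever (a joint): Latch lever, steel, 30 mm wide, 8 mm thick, 112 mm from pivot to end. Turns about the mould's x at the pivot. 0 = snapped down flat, pointing to the mould's +y, 22 mm above the deck; positive (rad) = raised, 1.57 upright, more leans to the keeper; stop 2.4. Starts 1.05 to 1.35. Stays where left; with the loop hooked it resists with about 2 N at the grip until about 0.25 rad, then snaps down.
- lever_tip (a point): Middle of the lever's black grip (34 x 30 mm, 11 mm thick), 100 mm from the pivot, 4 mm from the mid-plane, on the face that is the top when closed and faces the keeper when raised; the grip's surface is 1.5 mm prouder.
- loop (a joint): Angle (rad) of the wire loop relative to the lever. Its pin sits on the lever 22 mm from the pivot (lever closed: 21.2 mm to +y of and 5.7 mm below the pivot). The loop's rise above level, pointing to the mould's -y, = loop minus lever. Starts 2.3 to 2.42: it stands up steeply, leaning to the keeper. Range -0.4 to 2.6. Stiff: stays where left.
- bar (a point): Centre of the loop's crossbar (steel, 6 mm thick, 50 mm long along the mould's x, 89.5 mm from the loop's pin). The loop's end is sprung: stretches up to 6 mm under pull (8 N per mm), about 2.4 mm when latched. Side wires 25 mm either side of the centre pass outside the keeper.
- tab (a point): Centre of the loop's red round pull tab, a disc 32 mm across and 10 mm thick (its flat faces look along the mould's x): 26 mm beyond the bar along the loop and 19 mm to the loop's upper side. Pinch it across the flat faces from above; it can turn between the pads.
- clasp: The loop's sprung end with bar and tab, moving with the loop; origin at the loop's pin on the lever.
- plate: Bystander: banded white plate, 190 mm across, 24 mm high, origin under its centre. Leave alone.
- jar: Bystander: amber jar with blue lid, 72 mm across, 100 mm high, origin under its centre. Leave alone.
- brush: Bystander: brush lying on the bench, 200 mm long. Leave alone.

How it is judged:
On the way, in this order (a step that is already met when the one before it is completed fails the run):
1. the moving half is swung shut (within 0.03 rad, about 5 mm at the near end) (value of joint half below 0.03 rad), for 0.2 s.
2. with the half shut, the loop's bar is under the keeper's lip (its centre within 7.5 mm of the keeper's seat) (value of joint half below 0.03 rad and distance between bar and keeper below 0.0075 m), for 0.2 s.
At the end, for the whole second after the job is handed in: The half is shut (within 0.015 rad), the loop's bar sits under the keeper's lip (within 7.5 mm of its seat) and pulls on the keeper with over 5 N, the lever lies flat (within 0.08 rad of its stop), and the robot has let go (value of joint half below 0.015 rad and value of joint lever below 0.08 rad and distance between bar and keeper below 0.0075 m and contact force between clasp and anything else above 5 N); the robot touches nothing.
It fails at once if the plate is pushed more than 30 mm (distance of plate from where it was at the start of the episode above 0.03 m).
It fails at once if the jar is pushed more than 30 mm (distance of jar from where it was at the start of the episode above 0.03 m).
It fails at once if the brush is pushed more than 30 mm (distance of brush from where it was at the start of the episode above 0.03 m).
It also fails if it takes over 72 s, if anything falls off the work surface, if the arm or the gripper's body presses on something with over 40 N, if the wrist force passes 120 N, or if a joint passes its speed limit or range.

ROBOT

A 7-joint arm with a two-finger parallel gripper is mounted at the origin on the work surface. World frame = base frame: x ahead of the robot, y to its left, z up, the work surface at z = 0. Lengths are in m, angles in rad, forces in N, time in s.
With the tool pointing down it reaches from about 0.425 to 0.825 m from the base axis. Payload 3.6 kg.
Tool frame: the origin (TCP) lies between the finger pads; the fingertips stand 22 mm ahead of it and the grasp point (between the pads) lies 3 mm ahead of it; x points along the fingers, y is the direction in which the jaws open and shut, and the axes are right-handed (so a half turn about x gives the same grasp; the last joint's range is limited). The gripper opens to 85 mm and grips with 20 to 120 N. Pads are 22 mm wide; open, the fingers measure 114 mm over their backs; the gripper's body (76 mm by 85 mm) begins 54 mm behind the grasp point. The pads swing forward as they close: fully open they stand 13 mm farther back than shut.
Start: joints at [-1.161, 0.615, -0.013, 1.423, 0.008, 1.103, -0.04], TCP at [0.275, 0.589, 0.253] pointing down, gripper open.
Joint ranges: [-3.12, 3.12], [-0.3, 2.06], [-1.34, 1.32], [0.26, 2.42], [-1.36, 4.5], [0.01, 1.98], [-2.84, 2.84]. Speed limits (rad/s): [2.79, 2.79, 3.14, 3.14, 3.14, 3.14, 3.14].

INTERFACE

Orientations are given as a unit quaternion [x, y, z, w].
In Python, from cell import arm gives the robot as it stands. The module is installed in compiled form; this text tells all that it offers.
- The arm moves only by the tool arm_command, never from a script. Its argument "targets" is a list of rows, each an object of numbers: "fingers": the closure, from 0 (fully open) to 1 (shut); "tx", "ty", "tz": the shift along the world's x, y, z in cm; "twist": the turn about the world's z in rad. In form: [{"fingers": .., "tx": .., "ty": .., "tz": .., "twist": ..}, ...]. A call has exactly 8 rows; each row shifts and turns the commanded pose from where the row before left it; what a row does not reach is not made up. A row lasts 1/12 s, in which the tool goes at most 41.7 mm and 7.16 degrees, less where a joint would pass 70% of its speed; a pose out of reach is approached as far as the arm can. A call with a gripper value outside its range is refused whole. The fingers move at their own pace and stop on an object; "newtons" is the grip in N (left out, the last holds). Time passes only in rows, so rows that do not move let the fingers close, or fill a call up. It gives the time, the measured TCP pose, the force and the opening at its end, in the units of the state.
- arm.sense(): the state, without advancing time (a new reading comes with each control period).
- arm.grab_frame(name): name is "side" or "top"; returns a dict with "pixels" (400x640x3 uint8, blue, green, red), "fx", "fy", "cx", "cy" (pixels), "rvec" (rotation vector, rad) and "tvec" (3), from world to camera coordinates, as OpenCV has them. Camera axes: x right, y down, z forward; pixel columns grow to the right and rows downward; lengths in m; the calibration is good to about 2 mm. A picture is of the moment at which its call begins. There is no depth.
- arm.hand_in(): hands the job in, once; it reports no verdict.
The state is a dict: "clock": time; "joints": joint angles; "joint_velocities": joint speeds; "effort": joint torques, N m; "eef_pos": TCP position; "tool_rot": TCP orientation; "contact_force": force on the tool from outside, world axes, zero at the start; "ft_torque": the same for the moment, N m; "finger_gap": finger opening in m.
Only numpy, scipy, OpenCV 4.12 (cv2) and the standard library are available. Lean on these libraries where they do the work, as an engineer would, in place of code of your own. Each camera call takes 0.05 s, during which the arm holds its last target.

## Working session

There is one attempt and no reset: what is moved stays moved. The work goes in short steps, Python scripts to look and compute and a tool call to move; the robot and the scene stay as the last step left them, time stands still between calls to the robot, and variables do not carry over. Pictures are saved under pics/ and viewed, and the job is handed in when it is done.

Besides the shell and the picture viewer there is one more tool, called after "Emit:" in YAML: its name, and indented under it one key for each argument. arm_command: Moves the arm, as the interface text tells. Its arguments: {"type":"object","properties":{"targets":{"type":"array"},"newtons":{"type":"number"}},"required":["targets"]}

```bash
mkdir -p pics; cat > h.py <<'E'
import cv2,numpy as np
from cell import arm
def grab(n):
    f=arm.grab_frame(n); K=np.array([[f['fx'],0,f['cx']],[0,f['fy'],f['cy']],[0,0,1.]])
    R=cv2.Rodrigues(np.array(f['rvec'],float))[0]; t=np.array(f['tvec'],float).ravel()
    return dict(im=np.array(f['pixels']),K=K,R=R,t=t,c=-R.T@t)
def ray(f,u,v):
    d=f['R'].T@np.linalg.inv(f['K'])@np.array([u,v,1.]); return f['c'],d/np.linalg.norm(d)
def onz(f,u,v,z):
    c,d=ray(f,u,v); return c+d*(z-c[2])/d[2]
def tri(f1,p1,f2,p2):
    c1,d1=ray(f1,*p1);c2,d2=ray(f2,*p2)
    A=np.array([d1,-d2]).T; s=np.linalg.lstsq(A,c2-c1,rcond=None)[0]
    a=c1+d1*s[0];b=c2+d2*s[1]; return (a+b)/2,np.linalg.norm(a-b)
def proj(f,P):
    q=f['K']@(f['R']@np.array(P)+f['t']); return q[:2]/q[2]
E
python3 - <<'E'
from h import *
import pickle
fs={}
for n in('side','top'):
    f=grab(n);fs[n]=f;cv2.imwrite(f'pics/{n}0.png',f['im']);print(n,f['c'].round(3),f['K'][0,0], (f['R'][2]).round(2))
pickle.dump(fs,open('f0.pkl','wb'))
s=arm.sense();print(s['clock'],s['eef_pos'],s['tool_rot'],s['contact_force'],s['finger_gap'])
E
```

```text
side [ 0.45  -1.064  1.167] 486.56447981946326 [ 0.05  0.7  -0.71]
top [ 0.442 -0.022  1.247] 361.1522956783053 [ 0.06  0.01 -1.  ]
0.1 [0.27470895 0.58839949 0.25226298] [ 0.15238538  0.69047154 -0.15398517  0.69015673] [-0.43044682 -0.04140525  0.52046695] 0.0855682464809825
```

View pics/side0.png

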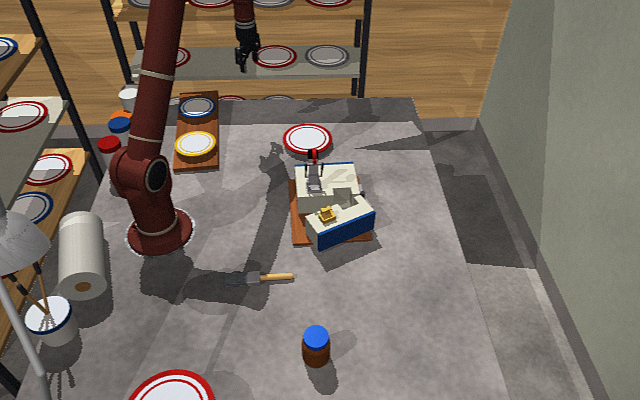

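View pics/top0.png

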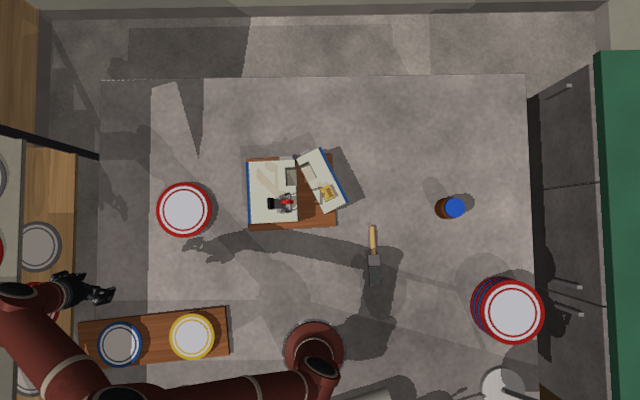

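Side: mould at about (335,205), with the open half at lower right and jar at (316,345). Top: mould at (275,190), moving half at (322,180), keeper at (327,192), plate at (183,210), brush at (373,245). I'll enlarge the mould area.

```bash
python3 - <<'E'
from h import *
import pickle
fs=pickle.load(open('f0.pkl','rb'))
cv2.imwrite('pics/s0c.png',cv2.resize(fs['side']['im'][140:255,275:395],None,fx=5,fy=5,interpolation=cv2.INTER_CUBIC)) 
cv2.imwrite('pics/t0c.png',cv2.resize(fs['top']['im'][140:240,235:365],None,fx=6,fy=6,interpolation=cv2.INTER_CUBIC))
E
```

```text
(no output)
```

View pics/s0c.png

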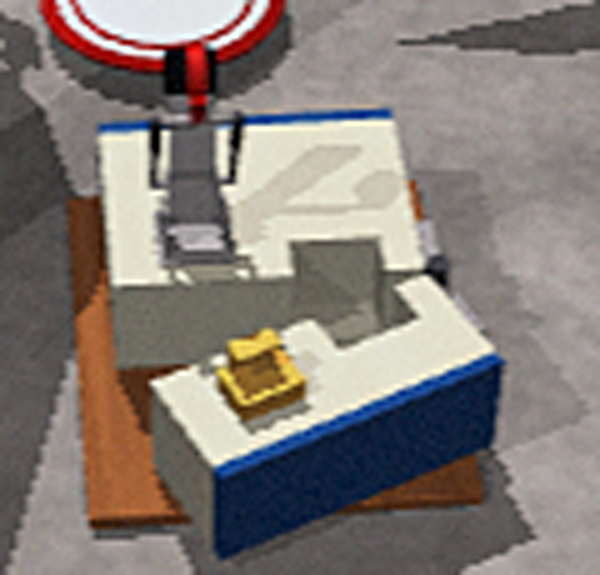

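View pics/t0c.png

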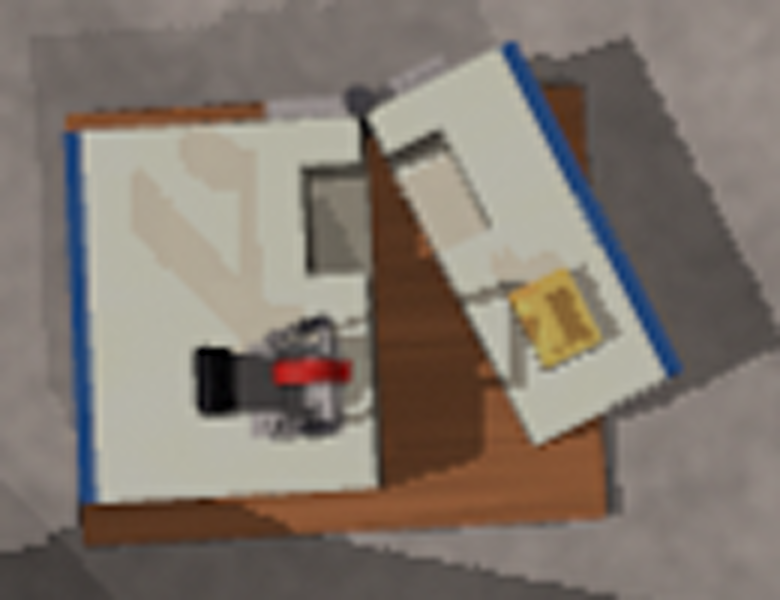

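Crops: fixed deck corners in top crop at (66,132), (85,502), (379,488), (362,122); moving blue edge from (513,42) to (680,373); tab at (315,372); the loop stands up steeply.

```bash
python3 - <<'E'
from h import *
import pickle
fs=pickle.load(open('f0.pkl','rb'));t=fs['top'];s=fs['side']
T=lambda x,y:(235+(x+.5)/6-.5,140+(y+.5)/6-.5)
S=lambda x,y:(275+(x+.5)/5-.5,140+(y+.5)/5-.5)
for n,p in dict(fo_h=(66,132),fo_n=(85,502),fp_n=(379,488),fp_h=(364,122),m_oh=(513,42),m_on=(680,373),m_pn=(540,445),m_ph=(368,118),).items():
    print(n,onz(t,*T(*p),.09).round(4))
print('side')
for n,p in dict(fo_n=(98,130),fo_h=(390,110),fp_n=(112,285),m_on=(217,468),m_oh=(502,358),m_pn=(152,380)).items():
    print(n,onz(s,*S(*p),.09).round(4))
# fit mould
pts=np.array([onz(t,*T(*p),.09)[:2] for p in [(66,132),(85,502),(379,488),(364,122)]]+[onz(s,*S(*p),.09)[:2] for p in [(390,110),(98,130),(112,285)]])
M=np.array([(100,160),(-100,160),(-100,0),(100,0),(100,160),(-100,160),(-100,0)])/1e3
a=M-M.mean(0);b=pts-pts.mean(0);H=(a.T@b);yaw=np.arctan2(H[0,1]-H[1,0],H[0,0]+H[1,1])
R=np.array([[np.cos(yaw),-np.sin(yaw)],[np.sin(yaw),np.cos(yaw)]]);o=pts.mean(0)-R@M.mean(0)
print('yaw',yaw,'o',o, ((R@M.T).T+o-pts).round(4))
m=lambda x,y,z:np.r_[R@np.array([x,y])/1e3+o,z/1e3]
print('hinge',m(108,0,0),'pivot',m(-45,38,112))
d=onz(t,*T(680,373),.09)-onz(t,*T(513,42),.09); print('half ang',np.arctan2(-d[1],-d[0])-yaw)
d=onz(s,*S(217,468),.09)-onz(s,*S(502,358),.09); print('half ang side',np.arctan2(-d[1],-d[0])-yaw)
print('tab',tri(t,T(315,372),s,S(197,80)))
pickle.dump((yaw,o),open('m.pkl','wb'))
E
```

```text
fo_h [0.6303 0.2144 0.09  ]
fo_n [0.4311 0.2039 0.09  ]
fp_n [0.437  0.0468 0.09  ]
fp_h [0.6338 0.0535 0.09  ]
m_oh [ 0.6763 -0.0271  0.09  ]
m_on [ 0.4968 -0.1144  0.09  ]
m_pn [ 0.4591 -0.0392  0.09  ]
m_ph [0.6359 0.0514 0.09  ]
side
fo_n [0.4319 0.1975 0.09  ]
fo_h [0.632  0.2116 0.09  ]
fp_n [0.4392 0.0464 0.09  ]
m_on [ 0.499 -0.111  0.09 ]
m_oh [ 0.679  -0.0274  0.09  ]
m_pn [ 0.4625 -0.0378  0.09  ]
yaw 0.04272179385704156 o [0.5375045  0.04842331] [[ 0.0003 -0.0019]
 [-0.0003  0.0001]
 [ 0.0006 -0.0027]
 [ 0.0036 -0.0008]
 [-0.0014  0.001 ]
 [-0.0011  0.0065]
 [-0.0016 -0.0022]]
hinge [0.64540595 0.05303586 0.        ] pivot [0.49092262 0.08446674 0.112     ]
half ang 0.40958904329236295
half ang side 0.39234559789749557
tab (array([0.49292702, 0.06744884, 0.23836351]), np.float64(0.0020267403166142517))
```

```bash
cat >> h.py <<'E'
import pickle,os
from scipy.spatial.transform import Rotation as Ro
if os.path.exists('m.pkl'):
    yaw,o=pickle.load(open('m.pkl','rb'))
    R2=np.array([[np.cos(yaw),-np.sin(yaw)],[np.sin(yaw),np.cos(yaw)]])
    def W(x,y,z): return np.r_[R2@np.array([x,y])/1e3+o,z/1e3]   # mould mm -> world m
    def Mm(p): p=np.array(p);return np.r_[R2.T@(p[:2]-o),p[2]]*1e3
def jy(s):
    r=Ro.from_quat(s['tool_rot']).as_matrix();return r[:,1],np.arctan2(r[1,1],r[0,1])
def pin(L): return np.array([38+22*np.cos(L-.2627),112+22*np.sin(L-.2627)])
def chain(L,r):
    d=np.array([-np.cos(r),np.sin(r)]);n=np.array([np.sin(r),np.cos(r)]);p=pin(L)
    return p+89.5*d,p+115.5*d+19*n
E
python3 - <<'E'
from h import *
fs=pickle.load(open('f0.pkl','rb'));t=fs['top'];s_=fs['side']
T=lambda x,y:(235+(x+.5)/6-.5,140+(y+.5)/6-.5)
S=lambda x,y:(275+(x+.5)/5-.5,140+(y+.5)/5-.5)
s=arm.sense();print(jy(s),yaw)
g=tri(t,T(212,380),s_,S(189,75));print('grip',Mm(g[0]),g[1])
q=Mm(g[0]);print('L',np.arctan2(q[2]-112,q[1]-38))
print('tab',Mm(tri(t,T(315,372),s_,S(197,80))[0]))
for a in(.4,.3,.2,.1,0,-.02):
    al=np.array([-np.cos(a),-np.sin(a)]);ou=np.array([np.sin(a),-np.cos(a)])
    q=np.array([108,0])+168*al+(90+12)*ou
    print(a,W(*q,82).round(4))
E
```

```text
(array([ 0.42298334,  0.90613453, -0.00230516]), np.float64(1.1340599198753)) 0.04272179385704156
grip [-43.5939977   74.51213858 198.61107228] 0.0004950773169844591
L 1.171839318785962
tab [-43.72424845  20.91201968 238.36350838]
0.4 [ 0.5373 -0.1111  0.082 ]
0.3 [ 0.5215 -0.0995  0.082 ]
0.2 [ 0.5068 -0.0864  0.082 ]
0.1 [ 0.4936 -0.0718  0.082 ]
0 [ 0.4819 -0.056   0.082 ]
-0.02 [ 0.4798 -0.0528  0.082 ]
```

Emit:
arm_command:
  targets:
    - {"fingers": 1, "tx": 1.5, "ty": 0, "tz": 3.6, "twist": -0.12}
    - {"fingers": 1, "tx": 1.5, "ty": 0, "tz": 3.6, "twist": -0.12}
    - {"fingers": 1, "tx": 1.5, "ty": 0, "tz": 3.6, "twist": -0.12}
    - {"fingers": 1, "tx": 3, "ty": -2.5, "tz": 0, "twist": -0.12}
    - {"fingers": 1, "tx": 3, "ty": -2.5, "tz": 0, "twist": -0.12}
    - {"fingers": 1, "tx": 3, "ty": -2.5, "tz": 0, "twist": -0.12}
    - {"fingers": 1, "tx": 3, "ty": -2.5, "tz": 0, "twist": -0.12}
    - {"fingers": 1, "tx": 2, "ty": -3, "tz": 0, "twist": -0.12}
  newtons: 30

```text
clock: 0.77
eef_pos: [0.4623, 0.4573, 0.3601]
tool_rot: [0.456, 0.54, -0.457, 0.54]
contact_force: [-0.2, -0.5, -0.4]
finger_gap: 0.0001
```

Emit:
arm_command:
  targets:
    - {"fingers": 1, "tx": 2, "ty": -3.5, "tz": 0, "twist": -0.13}
    - {"fingers": 1, "tx": 2, "ty": -3.5, "tz": 0}
    - {"fingers": 1, "tx": 1.5, "ty": -3.8, "tz": 0}
    - {"fingers": 1, "tx": 1.5, "ty": -3.8, "tz": 0}
    - {"fingers": 1, "tx": 1, "ty": -4, "tz": 0}
    - {"fingers": 1, "tx": 1, "ty": -4, "tz": 0}
    - {"fingers": 1, "tx": 0.5, "ty": -4, "tz": 0}
    - {"fingers": 1, "tx": 0.5, "ty": -4, "tz": 0}

```text
validation failed for argument at $.ta...
```

Emit:
arm_command:
  targets:
    - {"fingers": 1, "tx": 1.5, "ty": -3.5, "tz": 0, "twist": -0.07}
    - {"fingers": 1, "tx": 1.5, "ty": -3.5, "tz": 0, "twist": -0.06}
    - {"fingers": 1, "tx": 1.0, "ty": -3.8, "tz": 0, "twist": 0}
    - {"fingers": 1, "tx": 1, "ty": -3.8, "tz": 0, "twist": 0}
    - {"fingers": 1, "tx": 1, "ty": -4, "tz": 0, "twist": 0}
    - {"fingers": 1, "tx": 1, "ty": -4, "tz": 0, "twist": 0}
    - {"fingers": 1, "tx": 0.5, "ty": -4, "tz": 0, "twist": 0}
    - {"fingers": 1, "tx": 0.5, "ty": -4, "tz": 0, "twist": 0}

```text
clock: 1.43
eef_pos: [0.5398, 0.1509, 0.3608]
tool_rot: [0.489, 0.511, -0.489, 0.511]
contact_force: [0.3, -0.3, 0.2]
finger_gap: -0.0002
```

Emit:
arm_command:
  targets:
    - {"fingers": 1, "tx": 0, "ty": -4, "tz": 0, "twist": 0}
    - {"fingers": 1, "tx": 0, "ty": -4, "tz": 0, "twist": 0}
    - {"fingers": 1, "tx": 0, "ty": -4, "tz": 0, "twist": 0}
    - {"fingers": 1, "tx": 0, "ty": -4, "tz": 0, "twist": 0}
    - {"fingers": 1, "tx": 0, "ty": -4, "tz": 0, "twist": 0}
    - {"fingers": 1, "tx": 0, "ty": -4, "tz": 0, "twist": 0}
    - {"fingers": 1, "tx": 0, "ty": -4, "tz": 0, "twist": 0}
    - {"fingers": 1, "tx": 0, "ty": -3, "tz": 0, "twist": 0}

```text
clock: 2.1
eef_pos: [0.5387, -0.1611, 0.361]
tool_rot: [0.489, 0.51, -0.491, 0.51]
contact_force: [0.1, -0.5, -0.2]
finger_gap: -0.0001
```

Emit:
arm_command:
  targets:
    - {"fingers": 1, "tx": 0, "ty": 0, "tz": -4, "twist": 0}
    - {"fingers": 1, "tx": 0, "ty": 0, "tz": -4, "twist": 0}
    - {"fingers": 1, "tx": 0, "ty": 0, "tz": -4, "twist": 0}
    - {"fingers": 1, "tx": 0, "ty": 0, "tz": -4, "twist": 0}
    - {"fingers": 1, "tx": 0, "ty": 0, "tz": -4, "twist": 0}
    - {"fingers": 1, "tx": 0, "ty": 0, "tz": -4, "twist": 0}
    - {"fingers": 1, "tx": 0, "ty": 0, "tz": -3.8, "twist": 0}
    - {"fingers": 1, "tx": 0, "ty": 1, "tz": 0, "twist": 0}

```text
clock: 2.77
eef_pos: [0.5341, -0.1473, 0.0757]
tool_rot: [0.486, 0.515, -0.493, 0.505]
contact_force: [-1.8, 1.1, -0.3]
finger_gap: -0.0001
```

Emit:
arm_command:
  targets:
    - {"fingers": 1, "tx": 0, "ty": 1.5, "tz": 0, "twist": 0}
    - {"fingers": 1, "tx": 0, "ty": 1.5, "tz": 0, "twist": 0}
    - {"fingers": 1, "tx": -0.6, "ty": 1, "tz": 0, "twist": 0}
    - {"fingers": 1, "tx": -0.8, "ty": 0.6, "tz": 0, "twist": 0}
    - {"fingers": 1, "tx": -0.8, "ty": 0.6, "tz": 0, "twist": 0}
    - {"fingers": 1, "tx": -0.8, "ty": 0.6, "tz": 0, "twist": 0}
    - {"fingers": 1, "tx": -0.8, "ty": 0.7, "tz": 0, "twist": 0}
    - {"fingers": 1, "tx": -0.7, "ty": 0.7, "tz": 0, "twist": 0}

```text
clock: 3.43
eef_pos: [0.4944, -0.0747, 0.0841]
tool_rot: [0.489, 0.51, -0.489, 0.511]
contact_force: [0.8, -1.3, -0.2]
finger_gap: 0.0003
```

Emit:
arm_command:
  targets:
    - {"fingers": 1, "tx": -0.5, "ty": 0.6, "tz": 0, "twist": 0}
    - {"fingers": 1, "tx": -0.4, "ty": 0.5, "tz": 0, "twist": 0}
    - {"fingers": 1, "tx": -0.3, "ty": 0.4, "tz": 0, "twist": 0}
    - {"fingers": 1, "tx": -0.1, "ty": 0.3, "tz": 0, "twist": 0}
    - {"fingers": 1, "tx": 0, "ty": 0.2, "tz": 0, "twist": 0}
    - {"fingers": 1, "tx": 0, "ty": 0, "tz": 0, "twist": 0}
    - {"fingers": 1, "tx": 0, "ty": 0, "tz": 0, "twist": 0}
    - {"fingers": 1, "tx": 0, "ty": 0, "tz": 0, "twist": 0}

```text
clock: 4.1
eef_pos: [0.4822, -0.0547, 0.0832]
tool_rot: [0.489, 0.511, -0.489, 0.511]
contact_force: [0.4, -0.7, -0.5]
finger_gap: -0.0002
```

```bash
python3 - <<'E'
from h import *
f=grab('top');cv2.imwrite('pics/t1.png',cv2.resize(f['im'][140:240,235:365],None,fx=6,fy=6,interpolation=cv2.INTER_CUBIC))
E
```

```text
(no output)
```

View pics/t1.png

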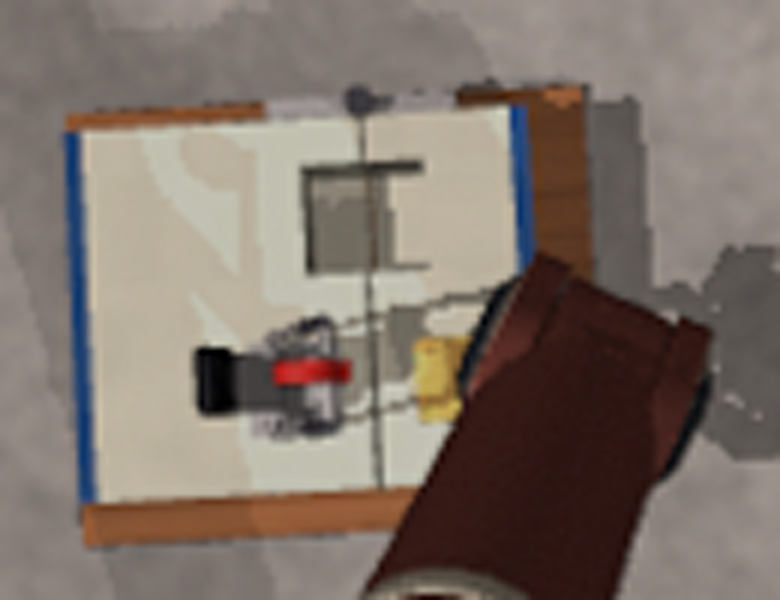

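Half now lies almost shut along the parting line (370,300); pressing until the force rises.

Emit:
arm_command:
  targets:
    - {"fingers": 1, "tx": 0, "ty": 0.1, "tz": 0, "twist": 0}
    - {"fingers": 1, "tx": 0, "ty": 0.1, "tz": 0, "twist": 0}
    - {"fingers": 1, "tx": 0, "ty": 0.1, "tz": 0, "twist": 0}
    - {"fingers": 1, "tx": 0, "ty": 0.1, "tz": 0, "twist": 0}
    - {"fingers": 1, "tx": 0, "ty": 0, "tz": 0, "twist": 0}
    - {"fingers": 1, "tx": 0, "ty": 0, "tz": 0, "twist": 0}
    - {"fingers": 1, "tx": 0, "ty": 0, "tz": 0, "twist": 0}
    - {"fingers": 1, "tx": 0, "ty": 0, "tz": 0, "twist": 0}

```text
clock: 4.82
eef_pos: [0.4814, -0.0531, 0.0833]
tool_rot: [0.489, 0.51, -0.49, 0.511]
contact_force: [-0.8, -5.9, 0.1]
finger_gap: 0.0002
```

Emit:
arm_command:
  targets:
    - {"fingers": 1, "tx": 0, "ty": 0.1, "tz": 0, "twist": 0}
    - {"fingers": 1, "tx": 0, "ty": 0.1, "tz": 0, "twist": 0}
    - {"fingers": 1, "tx": 0, "ty": 0.1, "tz": 0, "twist": 0}
    - {"fingers": 1, "tx": 0, "ty": 0.1, "tz": 0, "twist": 0}
    - {"fingers": 1, "tx": 0, "ty": 0, "tz": 0, "twist": 0}
    - {"fingers": 1, "tx": 0, "ty": 0, "tz": 0, "twist": 0}
    - {"fingers": 1, "tx": 0, "ty": 0, "tz": 0, "twist": 0}
    - {"fingers": 1, "tx": 0, "ty": 0, "tz": 0, "twist": 0}

```text
clock: 5.48
eef_pos: [0.4815, -0.053, 0.0833]
tool_rot: [0.489, 0.507, -0.492, 0.512]
contact_force: [-1.3, -11.3, -0.6]
finger_gap: -0.0002
```

Emit:
arm_command:
  targets:
    - {"fingers": 1, "tx": 0, "ty": -2, "tz": 0, "twist": 0}
    - {"fingers": 1, "tx": 0, "ty": -3, "tz": 0, "twist": 0}
    - {"fingers": 0.5, "tx": 0, "ty": 0, "tz": 4, "twist": 0}
    - {"fingers": 0.5, "tx": 0, "ty": 0, "tz": 4, "twist": 0}
    - {"fingers": 0.5, "tx": 0, "ty": 0, "tz": 4, "twist": 0}
    - {"fingers": 0.5, "tx": 0, "ty": 0, "tz": 4, "twist": 0}
    - {"fingers": 0.5, "tx": 0, "ty": 0, "tz": 4, "twist": 0}
    - {"fingers": 0.5, "tx": 0, "ty": 0, "tz": 4, "twist": 0}

```text
clock: 6.15
eef_pos: [0.4816, -0.0962, 0.3255]
tool_rot: [0.489, 0.511, -0.488, 0.511]
contact_force: [1.0, -0.8, 1.0]
finger_gap: 0.0427
```

```bash
python3 - <<'E'
from h import *
t=grab('top');s=grab('side')
for n,f in(('t',t),('s',s)):
    m=cv2.inRange(cv2.cvtColor(f['im'],cv2.COLOR_BGR2HSV),(0,190,110),(6,255,255))|cv2.inRange(cv2.cvtColor(f['im'],cv2.COLOR_BGR2HSV),(174,190,110),(180,255,255))
    k,l,st,c=cv2.connectedComponentsWithStats(m); print(n,[(list(st[i]),c[i].round(1)) for i in range(1,k) if st[i,4]>8])
y0,x0,w,h=140,235,130,100
cv2.imwrite('pics/t2.png',cv2.resize(t['im'][140:240,235:365],None,fx=6,fy=6,interpolation=cv2.INTER_CUBIC))
cv2.imwrite('pics/s2.png',cv2.resize(s['im'][140:255,275:395],None,fx=5,fy=5,interpolation=cv2.INTER_CUBIC)) 
st=arm.sense();print(Mm(st['eef_pos']),jy(st)[1],st['finger_gap'])
E
```

```text
t [([np.int32(157), np.int32(183), np.int32(54), np.int32(54), np.int32(418)], array([185. , 209.8])), ([np.int32(281), np.int32(200), np.int32(9), np.int32(4), np.int32(25)], array([284.7, 201.4])), ([np.int32(480), np.int32(280), np.int32(65), np.int32(65), np.int32(658)], array([511.9, 311.3])), ([np.int32(471), np.int32(282), np.int32(13), np.int32(33), np.int32(45)], array([474.2, 296.2])), ([np.int32(475), np.int32(282), np.int32(17), np.int32(41), np.int32(68)], array([479.6, 299.2])), ([np.int32(494), np.int32(290), np.int32(9), np.int32(7), np.int32(9)], array([498. , 292.7]))]
s [([np.int32(3), np.int32(101), np.int32(44), np.int32(15), np.int32(97)], array([ 31.8, 105.5])), ([np.int32(283), np.int32(126), np.int32(14), np.int32(20), np.int32(48)], array([287.1, 134.2])), ([np.int32(328), np.int32(132), np.int32(4), np.int32(8), np.int32(20)], array([329.4, 135.7])), ([np.int32(97), np.int32(136), np.int32(23), np.int32(13), np.int32(226)], array([107.9, 142. ])), ([np.int32(295), np.int32(150), np.int32(7), np.int32(3), np.int32(16)], array([297.8, 151.2])), ([np.int32(40), np.int32(154), np.int32(32), np.int32(15), np.int32(77)], array([ 61.8, 158.6])), ([np.int32(129), np.int32(369), np.int32(86), np.int32(31), np.int32(532)], array([175.7, 381.3])), ([np.int32(140), np.int32(379), np.int32(63), np.int32(21), np.int32(128)], array([174.1, 385.9]))]
[ -58.19316897 -143.74234275  330.0032766 ] 0.04484292899350041 0.04275473193636784
```

View pics/t2.png

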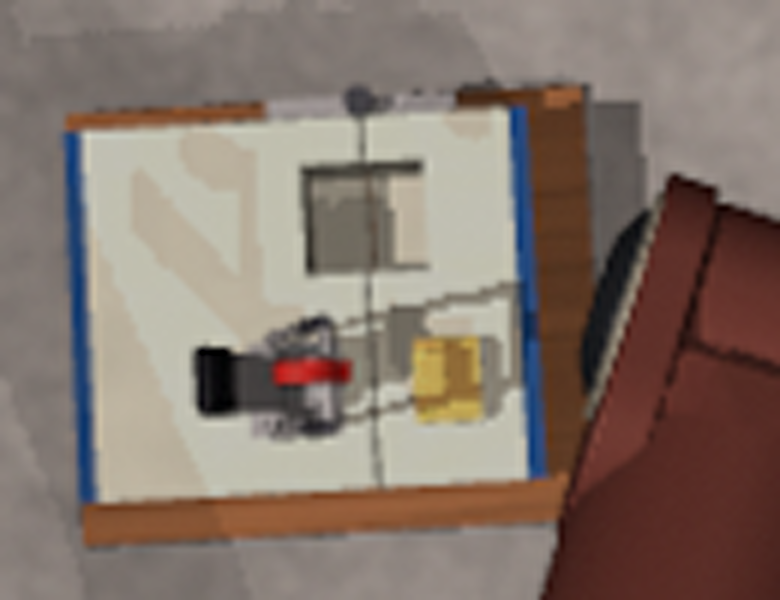

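View pics/s2.png

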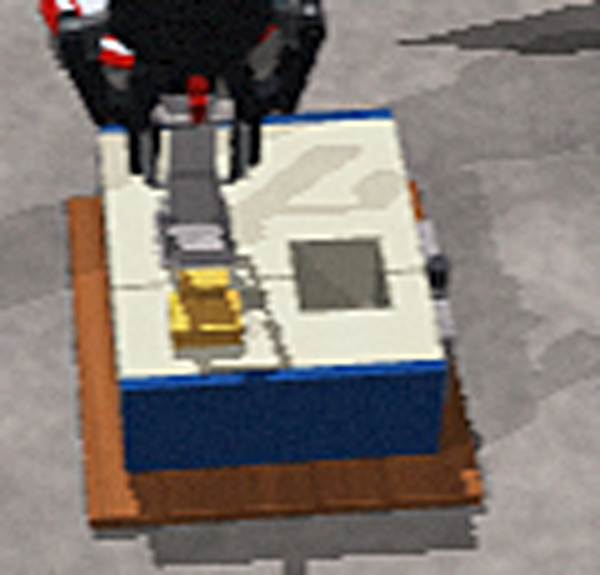

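Mould shut (seam closed at top crop (370,300)); tab at (313,372) in the top view.

Emit:
arm_command:
  targets:
    - {"fingers": 0.5, "tx": 0.5, "ty": 3.2, "tz": 0.5, "twist": 0}
    - {"fingers": 0.5, "tx": 0.5, "ty": 3.2, "tz": 0, "twist": 0}
    - {"fingers": 0.5, "tx": 0, "ty": 4, "tz": 0, "twist": 0}
    - {"fingers": 0.5, "tx": 0, "ty": 4, "tz": 0, "twist": 0}
    - {"fingers": 0.5, "tx": 0, "ty": 2, "tz": 0, "twist": 0}
    - {"fingers": 0.5, "tx": 0, "ty": 0, "tz": 0, "twist": 0}
    - {"fingers": 0.5, "tx": 0, "ty": 0, "tz": 0, "twist": 0}
    - {"fingers": 0.5, "tx": 0, "ty": 0, "tz": -1, "twist": 0}

```text
clock: 6.92
eef_pos: [0.4928, 0.0663, 0.3193]
tool_rot: [0.49, 0.51, -0.488, 0.512]
contact_force: [0.3, -1.0, 0.5]
finger_gap: 0.0424
```

```bash
python3 - <<'E'
from h import *
t=grab('top');s=grab('side')
cv2.imwrite('pics/t3.png',cv2.resize(t['im'][140:240,235:365],None,fx=6,fy=6,interpolation=cv2.INTER_CUBIC))
cv2.imwrite('pics/s3.png',cv2.resize(s['im'][100:215,275:395],None,fx=5,fy=5,interpolation=cv2.INTER_CUBIC)) 
st=arm.sense();print(Mm(st['eef_pos']),jy(st)[1],st['finger_gap'])
E
```

```text
[-45.80467849  19.00712239 316.98217073] 0.04148955711977585 0.04230607853747433
```

View pics/s3.png

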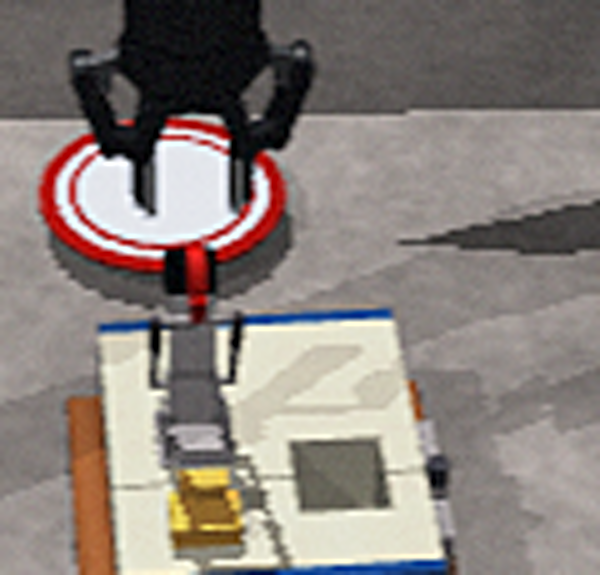

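Fingers straddle the tab (147 and 238, tab at 197). Descend and pinch.

Emit:
arm_command:
  targets:
    - {"fingers": 0.5, "tx": 0, "ty": 0.1, "tz": -3, "twist": 0}
    - {"fingers": 0.5, "tx": 0, "ty": 0.1, "tz": -2.5, "twist": 0}
    - {"fingers": 0.5, "tx": 0, "ty": 0, "tz": -1.5, "twist": 0}
    - {"fingers": 0.5, "tx": 0, "ty": 0, "tz": 0, "twist": 0}
    - {"fingers": 0.9, "tx": 0, "ty": 0, "tz": 0, "twist": 0}
    - {"fingers": 1, "tx": 0, "ty": 0, "tz": 0, "twist": 0}
    - {"fingers": 1, "tx": 0, "ty": 0, "tz": 0, "twist": 0}
    - {"fingers": 1, "tx": 0, "ty": 0, "tz": 0, "twist": 0}
  newtons: 40

```text
clock: 7.68
eef_pos: [0.4933, 0.0685, 0.2498]
tool_rot: [0.49, 0.51, -0.488, 0.512]
contact_force: [1.1, -0.8, 2.2]
finger_gap: 0.0092
```

```bash
python3 - <<'E'
from h import *
t=grab('top');s=grab('side')
cv2.imwrite('pics/s4.png',cv2.resize(s['im'][100:215,275:395],None,fx=5,fy=5,interpolation=cv2.INTER_CUBIC)) 
st=arm.sense();print(Mm(st['eef_pos']),st['contact_force'],st['finger_gap'])
from scipy.optimize import fsolve
def ik(ty,tz,g): return fsolve(lambda q:chain(*q)[1]-[ty,tz],g)
for g in((20.9,238.4),): 
    q=ik(*g,(1.17,1.2));print('L,r',q,q.sum())
prev=chain(*q)[1]
print('path L r bar tab')
for L,r in [(1.17,q[1]),(1.9,1.1),(1.9,.7),(1.9,.3),(1.9,0),(1.9,-.15),(1.9,-.245),(1.6,-.245),(1.3,-.225),(1.1,-.19),(1.0,-.17),(.95,-.16)]:
    b,tb=chain(L,r);print(L,round(r,3),b.round(1),tb.round(1))
E
```

```text
[-43.32585783  21.97682118 249.78528673] [ 1.08570569 -0.78522216  4.28134593] 0.009281051756116356
L,r [0.97216332 1.11489774] 2.087061052676133
path L r bar tab
1.17 1.115 [ 12.1 209.7] [ 17.8 241.4]
1.9 1.1 [ -4.1 213.7] [  1.1 245.5]
1.9 0.7 [-31.9 191.6] [-39.6 222.9]
1.9 0.3 [-49.  160.4] [-68.2 186.2]
1.9 0 [-53. 134.] [-79. 153.]
1.9 -0.15 [-52.  120.6] [-80.5 135.5]
1.9 -0.245 [-50.3 112.2] [-80.1 124.4]
1.6 -0.245 [-43.7 111.7] [-73.6 123.8]
1.3 -0.225 [-38.1 111. ] [-67.6 123.7]
1.1 -0.19 [-35.2 111.4] [-64.3 125.2]
1.0 -0.17 [-33.9 111.6] [-62.8 126. ]
0.95 -0.16 [-33.4 111.7] [-62.  126.3]
```

View pics/s4.png

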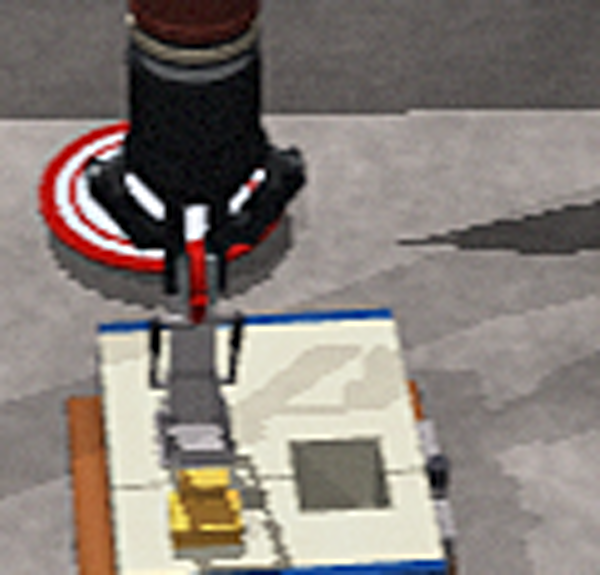

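```bash
cat >> h.py <<'E'
def tcpf(L,r,a=121.,b=24.):
    d=np.array([-np.cos(r),np.sin(r)]);n=np.array([np.sin(r),np.cos(r)]);return pin(L)+a*d+b*n+[0,3]
E
python3 - <<'E'
from h import *
from scipy.optimize import fsolve
st=arm.sense();c=Mm(st['eef_pos'])
q=fsolve(lambda q:tcpf(*q)-c[1:],(1.17,1.13));print(q,q.sum())
p=st['eef_pos']
for L,r in [(1.3,1.1),(1.6,1.1),(1.9,1.05),(1.9,.85),(1.9,.65),(1.9,.5),(1.9,.35),(1.9,.2),(1.9,.1),(1.9,0),(1.9,-.1),(1.9,-.18),(1.9,-.245)]:
    y,z=tcpf(L,r);w=W(-45,y,z);print(L,r,chain(L,r)[0].round(1),(y.round(1),z.round(1)),w.round(4),((w-p)*100).round(1));p=w
E
```

```text
[1.04720466 1.11599134] 2.163195999764403
1.3 1.1 [  8.6 210.7] (np.float64(15.7), np.float64(252.7)) [0.4919 0.0622 0.2527] [-0.1 -0.6  0.3]
1.6 1.1 [  2.5 213.2] (np.float64(9.6), np.float64(255.1)) [0.4921 0.0561 0.2551] [ 0.  -0.6  0.2]
1.9 1.05 [ -8.  211.6] (np.float64(-2.8), np.float64(253.9)) [0.4927 0.0437 0.2539] [ 0.1 -1.2 -0.1]
1.9 0.85 [-22.5 201.2] (np.float64(-25.3), np.float64(243.7)) [0.4936 0.0212 0.2437] [ 0.1 -2.2 -1. ]
1.9 0.65 [-34.7 188.1] (np.float64(-45.3), np.float64(229.3)) [0.4945 0.0013 0.2293] [ 0.1 -2.  -1.4]
1.9 0.5 [-42.  176.9] (np.float64(-58.1), np.float64(216.0)) [ 0.495  -0.0116  0.216 ] [ 0.1 -1.3 -1.3]
1.9 0.35 [-47.5 164.6] (np.float64(-68.9), np.float64(201.0)) [ 0.4955 -0.0223  0.201 ] [ 0.  -1.1 -1.5]
1.9 0.2 [-51.2 151.7] (np.float64(-77.3), np.float64(184.5)) [ 0.4958 -0.0307  0.1845] [ 0.  -0.8 -1.6]
1.9 0.1 [-52.5 142.9] (np.float64(-81.5), np.float64(172.9)) [ 0.496  -0.0349  0.1729] [ 0.  -0.4 -1.2]
1.9 0 [-53. 134.] (np.float64(-84.5), np.float64(161.0)) [ 0.4962 -0.0379  0.161 ] [ 0.  -0.3 -1.2]
1.9 -0.1 [-52.5 125. ] (np.float64(-86.3), np.float64(148.8)) [ 0.4962 -0.0397  0.1488] [ 0.  -0.2 -1.2]
1.9 -0.18 [-51.5 117.9] (np.float64(-86.8), np.float64(138.9)) [ 0.4963 -0.0402  0.1389] [ 0.  -0.1 -1. ]
1.9 -0.245 [-50.3 112.2] (np.float64(-86.7), np.float64(130.9)) [ 0.4962 -0.0401  0.1309] [-0.   0.  -0.8]
```

Emit:
arm_command:
  targets:
    - {"fingers": 1, "tx": 0, "ty": -0.6, "tz": 0.2, "twist": 0}
    - {"fingers": 1, "tx": 0, "ty": -0.6, "tz": 0.2, "twist": 0}
    - {"fingers": 1, "tx": 0, "ty": -1.3, "tz": 0, "twist": 0}
    - {"fingers": 1, "tx": 0, "ty": -1.1, "tz": -0.5, "twist": 0}
    - {"fingers": 1, "tx": 0, "ty": -1.1, "tz": -0.5, "twist": 0}
    - {"fingers": 1, "tx": 0.1, "ty": -1, "tz": -0.7, "twist": 0}
    - {"fingers": 1, "tx": 0.1, "ty": -1, "tz": -0.7, "twist": 0}
    - {"fingers": 1, "tx": 0, "ty": 0, "tz": 0, "twist": 0}

```text
clock: 8.45
eef_pos: [0.4956, 0.0017, 0.228]
tool_rot: [0.491, 0.51, -0.488, 0.511]
contact_force: [4.7, 3.2, -3.3]
finger_gap: 0.0093
```

```bash
python3 - <<'E'
from h import *
t=grab('top');s=grab('side')
cv2.imwrite('pics/s5.png',cv2.resize(s['im'][120:235,275:395],None,fx=5,fy=5,interpolation=cv2.INTER_CUBIC)) 
cv2.imwrite('pics/t5.png',cv2.resize(t['im'][140:240,235:365],None,fx=6,fy=6,interpolation=cv2.INTER_CUBIC))
st=arm.sense();print(Mm(st['eef_pos']),st['contact_force'],st['finger_gap'])
E
```

```text
[-43.80824606 -44.35477233 228.37449462] [ 4.65431039  1.6564107  -3.94734005] 0.009208623703246464
```

View pics/s5.png

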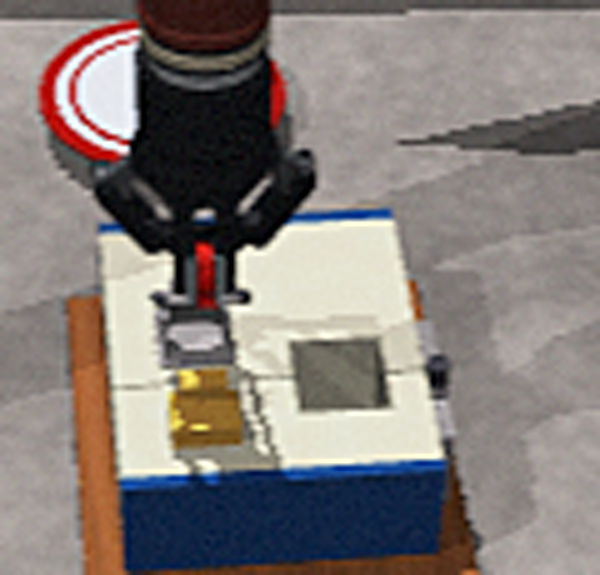

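View pics/t5.png

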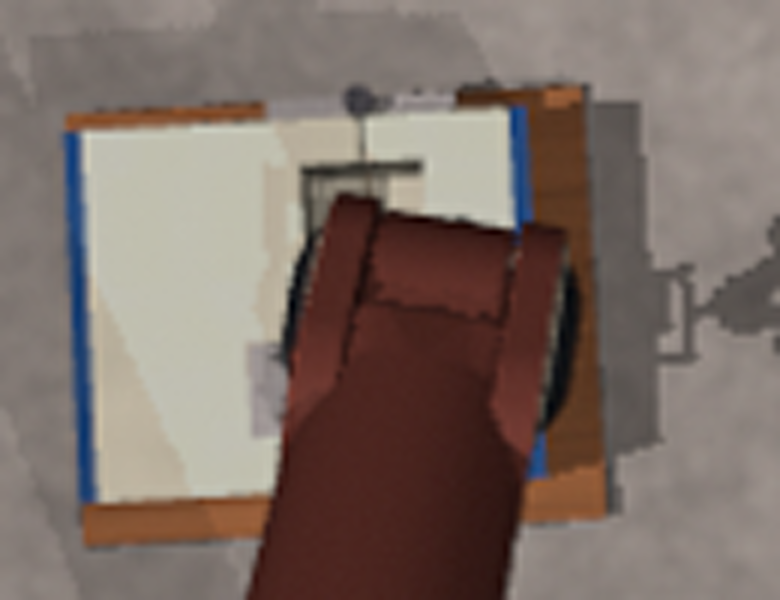

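```bash
python3 - <<'E'
from h import *
from scipy.optimize import fsolve
s=pickle.load(open('f0.pkl','rb'))['side']
st=arm.sense();c=Mm(st['eef_pos'])
q=fsolve(lambda q:tcpf(*q)-c[1:],(1.9,.65));print(q)
b,_=chain(*q)
for dL in(-.4,-.2,0,.2,.4):
    q2=(q[0]+dL,q[1]);b,_=chain(*q2);print(dL,b,proj(s,W(-45,*b)),'edges x',proj(s,W(-70,*b)),proj(s,W(-20,*b)))
for a,bb in((115.5,19),(121,24),(121,19),(115,24),(124,24)):
    q=fsolve(lambda q:tcpf(*q,a,bb)-c[1:],(1.9,.65));b,_=chain(*q);print(a,bb,q,b,proj(s,W(-45,*b)))
E
```

```text
[1.81029885 0.63842338]
-0.4 [-24.83683496 185.39491445] [314.46667105 179.05262421] edges x [306.155099   179.49226029] [322.75562024 178.61418475]
-0.2 [-29.00207368 186.790027  ] [314.58094947 179.63749421] edges x [306.24728857 180.07910721] [322.89186685 179.19708642]
0 [-33.36145102 187.329825  ] [314.70074448 180.48145393] edges x [306.34761977 180.92526456] [323.03101901 180.03885736]
0.2 [-37.74117235 186.99278839] [314.82116924 181.55161155] edges x [306.45202421 181.99775272] [323.16737601 181.10669316]
0.4 [-41.96663202 185.79235377] [314.93724834 182.80501865] edges x [306.55620845 183.25352731] [323.29528439 182.35774103]
115.5 19 [2.4605885  0.77929679] [-38.58044694 192.71296846] [314.8476513  180.31797793]
121 24 [1.81029885 0.63842338] [-33.36145102 187.329825  ] [314.70074448 180.48145393]
121 19 [1.87019902 0.68649376] [-32.03312206 190.71288856] [314.66591578 179.34225262]
115 24 [2.46181144 0.73684631] [-41.21414315 189.93844962] [314.91897069 181.60492986]
124 24 [1.63326396 0.62267811] [-30.32685653 185.75798821] [314.61673979 180.19002285]<stdin>:10: RuntimeWarning: The iteration is not making good progress, as measured by the 
 improvement from the last ten iterations.
```

Emit:
arm_command:
  targets:
    - {"fingers": 1, "tx": 0.1, "ty": -0.7, "tz": -0.6, "twist": 0}
    - {"fingers": 1, "tx": 0, "ty": -0.7, "tz": -0.7, "twist": 0}
    - {"fingers": 1, "tx": 0, "ty": -1.1, "tz": -1.5, "twist": 0}
    - {"fingers": 1, "tx": 0, "ty": -0.9, "tz": -1.6, "twist": 0}
    - {"fingers": 1, "tx": 0, "ty": -0.5, "tz": -1.2, "twist": 0}
    - {"fingers": 1, "tx": 0, "ty": -0.3, "tz": -1.0, "twist": 0}
    - {"fingers": 1, "tx": 0, "ty": 0, "tz": 0, "twist": 0}
    - {"fingers": 1, "tx": 0, "ty": 0, "tz": 0, "twist": 0}

```text
clock: 9.22
eef_pos: [0.4975, -0.044, 0.1627]
tool_rot: [0.49, 0.507, -0.489, 0.513]
contact_force: [5.5, -3.7, 0.1]
finger_gap: 0.0094
```

```bash
python3 - <<'E'
from h import *
from scipy.optimize import fsolve
s=grab('side')
cv2.imwrite('pics/s6.png',cv2.resize(s['im'][130:245,275:395],None,fx=5,fy=5,interpolation=cv2.INTER_CUBIC)) 
st=arm.sense();c=Mm(st['eef_pos']);print(c,st['contact_force'],st['finger_gap'])
q=fsolve(lambda q:tcpf(*q)-c[1:],(1.9,.05));b=chain(*q)[0];print(q,b,proj(s,W(-45,*b)),(proj(s,W(-45,*b))-[275,130])*5+2)
E
```

```text
[-43.86133474 -90.57035279 162.79865497] [ 5.51772745 -3.38366446 -0.76513151] 0.009247114010830507
[2.22035852 0.02838546] [-59.76420171 134.91430135] [315.39078147 199.17749088] [203.95390735 347.88745439]
```

View pics/s6.png

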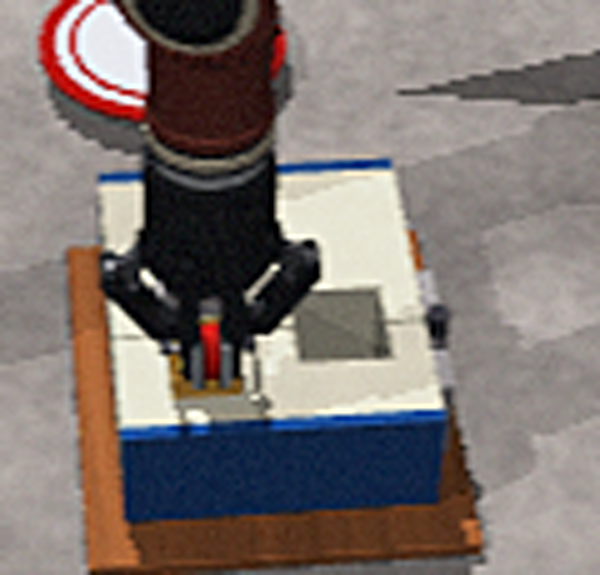

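Emit:
arm_command:
  targets:
    - {"fingers": 1, "tx": 0.1, "ty": 0, "tz": -0.5, "twist": 0}
    - {"fingers": 1, "tx": 0, "ty": 0, "tz": -0.5, "twist": 0}
    - {"fingers": 1, "tx": 0, "ty": 0, "tz": -0.5, "twist": 0}
    - {"fingers": 1, "tx": 0, "ty": 0, "tz": -0.4, "twist": 0}
    - {"fingers": 1, "tx": 0, "ty": 0, "tz": 0, "twist": 0}
    - {"fingers": 1, "tx": 0, "ty": 0, "tz": 0, "twist": 0}
    - {"fingers": 1, "tx": 0, "ty": 0, "tz": 0, "twist": 0}
    - {"fingers": 1, "tx": 0, "ty": 0, "tz": 0, "twist": 0}

```text
clock: 9.93
eef_pos: [0.498, -0.0462, 0.1443]
tool_rot: [0.49, 0.506, -0.491, 0.513]
contact_force: [4.3, -7.5, 2.2]
finger_gap: 0.0091
```

```bash
python3 - <<'E'
from h import *
from scipy.optimize import fsolve
s=grab('side')
cv2.imwrite('pics/s7.png',cv2.resize(s['im'][175:225,290:350],None,fx=10,fy=10,interpolation=cv2.INTER_CUBIC)) 
st=arm.sense();c=Mm(st['eef_pos']);print(c,st['contact_force'],st['finger_gap'])
q=fsolve(lambda q:tcpf(*q)-c[1:],(1.9,.05));b=chain(*q)[0];print(q,b,(proj(s,W(-45,*b))-[290,175])*10+4)
for p in [(-45,-39.5,119),(-45,-57.5,105),(-70,*b),(-20,*b)]: print(p,(proj(s,W(*p))-[290,175])*10+4)
E
```

```text
[-43.5696339  -92.8347669  144.30158566] [ 3.56463282 -7.35336932  2.57842332] 0.009442920483487294
[ 2.19527056 -0.12501189] [-58.58811035 121.41650293] [257.47545804 274.69322781]
(-45, -39.5, 119) [252.30883391 236.71725275]
(-45, -57.5, 105) [257.05013057 310.10778675]
(-70, np.float64(-58.588110354134926), np.float64(121.41650292744515)) [175.61581665 279.33316831]
(-20, np.float64(-58.588110354134926), np.float64(121.41650292744515)) [339.11561623 270.06572799]
```

View pics/s7.png

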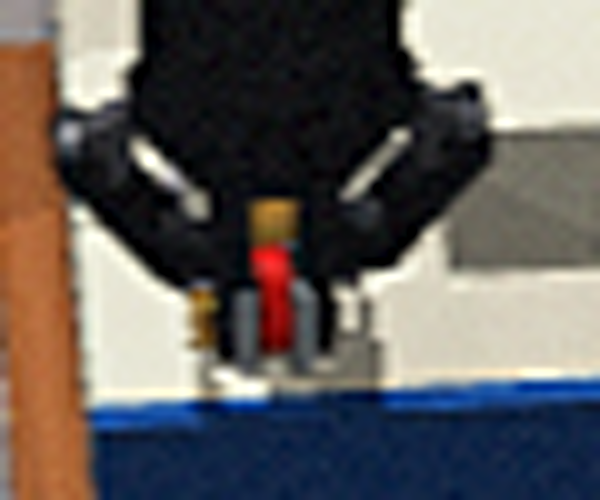

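Emit:
arm_command:
  targets:
    - {"fingers": 1, "tx": 0, "ty": 0.1, "tz": -0.2, "twist": 0}
    - {"fingers": 1, "tx": 0, "ty": 0.1, "tz": -0.2, "twist": 0}
    - {"fingers": 1, "tx": 0, "ty": 0.1, "tz": -0.2, "twist": 0}
    - {"fingers": 1, "tx": 0, "ty": 0.1, "tz": -0.2, "twist": 0}
    - {"fingers": 1, "tx": 0, "ty": 0, "tz": 0, "twist": 0}
    - {"fingers": 1, "tx": 0, "ty": 0, "tz": 0, "twist": 0}
    - {"fingers": 1, "tx": 0, "ty": 0, "tz": 0, "twist": 0}
    - {"fingers": 1, "tx": 0, "ty": 0, "tz": 0, "twist": 0}

```text
clock: 10.65
eef_pos: [0.4979, -0.0429, 0.1365]
tool_rot: [0.49, 0.506, -0.491, 0.513]
contact_force: [4.1, -8.7, 3.0]
finger_gap: 0.0095
```

```bash
cat > st.py <<'E'
from h import *
from scipy.optimize import fsolve
st=arm.sense();c=Mm(st['eef_pos']);print(c,st['contact_force'],st['finger_gap'])
q=fsolve(lambda q:tcpf(*q)-c[1:],(1.9,-.15));print(q,chain(*q)[0])
E
python3 st.py
```

```text
[-43.48047666 -89.56912669 136.48945696] [ 4.13465726 -8.67523017  2.99438698] 0.009480333836992308
[ 2.02613861 -0.19664543] [-53.98707763 116.10648298]
```

Emit:
arm_command:
  targets:
    - {"fingers": 1, "tx": 0, "ty": 0, "tz": -0.2, "twist": 0}
    - {"fingers": 1, "tx": 0, "ty": 0.1, "tz": -0.2, "twist": 0}
    - {"fingers": 1, "tx": 0, "ty": 0.1, "tz": -0.2, "twist": 0}
    - {"fingers": 1, "tx": 0, "ty": 0, "tz": -0.1, "twist": 0}
    - {"fingers": 1, "tx": 0, "ty": 0, "tz": 0, "twist": 0}
    - {"fingers": 1, "tx": 0, "ty": 0, "tz": 0, "twist": 0}
    - {"fingers": 1, "tx": 0, "ty": 0, "tz": 0, "twist": 0}
    - {"fingers": 1, "tx": 0, "ty": 0, "tz": 0, "twist": 0}

```text
clock: 11.32
eef_pos: [0.4978, -0.04, 0.1292]
tool_rot: [0.49, 0.507, -0.491, 0.513]
contact_force: [2.0, -7.5, 2.9]
finger_gap: 0.0096
```

```bash
python3 st.py
```

```text
[-43.45444518 -86.64630895 129.24991268] [ 2.03722595 -7.54529306  2.85050188] 0.009571772234630543
[ 1.90307338 -0.25824117] [-50.06169806 111.0902212 ]
```

Emit:
arm_command:
  targets:
    - {"fingers": 1, "tx": 0, "ty": 0, "tz": -0.1, "twist": 0}
    - {"fingers": 1, "tx": 0, "ty": 0, "tz": -0.1, "twist": 0}
    - {"fingers": 1, "tx": 0, "ty": 0, "tz": -0.1, "twist": 0}
    - {"fingers": 1, "tx": 0, "ty": 0, "tz": -0.1, "twist": 0}
    - {"fingers": 1, "tx": 0, "ty": 0, "tz": -0.1, "twist": 0}
    - {"fingers": 1, "tx": 0, "ty": 0, "tz": 0, "twist": 0}
    - {"fingers": 1, "tx": 0, "ty": 0, "tz": 0, "twist": 0}
    - {"fingers": 1, "tx": 0, "ty": 0, "tz": 0, "twist": 0}

```text
clock: 11.98
eef_pos: [0.4978, -0.0395, 0.1243]
tool_rot: [0.49, 0.507, -0.49, 0.513]
contact_force: [4.5, -6.3, 2.3]
finger_gap: 0.0095
```

```bash
python3 st.py
```

```text
[-43.41565669 -86.10534618 124.28273455] [ 4.53575101 -6.34297255  2.28063797] 0.00947629177831106
[ 1.89721235 -0.29871842] [-48.93724649 107.61590006]
```

Emit:
arm_command:
  targets:
    - {"fingers": 1, "tx": 0, "ty": 0, "tz": -0.1, "twist": 0}
    - {"fingers": 1, "tx": 0, "ty": 0, "tz": -0.1, "twist": 0}
    - {"fingers": 1, "tx": 0, "ty": 0, "tz": -0.1, "twist": 0}
    - {"fingers": 1, "tx": 0, "ty": 0, "tz": -0.1, "twist": 0}
    - {"fingers": 1, "tx": 0, "ty": 0, "tz": 0, "twist": 0}
    - {"fingers": 1, "tx": 0, "ty": 0, "tz": 0, "twist": 0}
    - {"fingers": 1, "tx": 0, "ty": 0, "tz": 0, "twist": 0}
    - {"fingers": 1, "tx": 0, "ty": 0, "tz": 0, "twist": 0}

```text
clock: 12.65
eef_pos: [0.4978, -0.039, 0.1207]
tool_rot: [0.49, 0.507, -0.49, 0.513]
contact_force: [2.8, -5.3, 6.5]
finger_gap: 0.0095
```

```bash
python3 st.py
```

```text
[-43.43752392 -85.65906334 120.7093385 ] [ 2.77130557 -5.33765748  6.45867497] 0.009508524409797532
[ 1.89610695 -0.327901  ] [-48.10801225 105.13283017]
```

Emit:
arm_command:
  targets:
    - {"fingers": 1, "tx": 0, "ty": 0, "tz": 0.2, "twist": 0}
    - {"fingers": 1, "tx": 0, "ty": 0, "tz": 0.2, "twist": 0}
    - {"fingers": 1, "tx": 0, "ty": 0.2, "tz": 0, "twist": 0}
    - {"fingers": 1, "tx": 0, "ty": 0.2, "tz": 0, "twist": 0}
    - {"fingers": 1, "tx": 0, "ty": 0.2, "tz": 0, "twist": 0}
    - {"fingers": 1, "tx": 0, "ty": 0.2, "tz": 0, "twist": 0}
    - {"fingers": 1, "tx": 0, "ty": 0, "tz": 0, "twist": 0}
    - {"fingers": 1, "tx": 0, "ty": 0, "tz": 0, "twist": 0}

```text
clock: 13.32
eef_pos: [0.4974, -0.0305, 0.1236]
tool_rot: [0.489, 0.508, -0.49, 0.513]
contact_force: [4.3, -4.8, -1.4]
finger_gap: 0.0093
```

```bash
python3 st.py
```

```text
[-43.42562839 -77.12132101 123.62124196] [ 4.29440874 -4.75079671 -1.38543788] 0.009316580259263513
[ 1.47833762 -0.29328526] [-40.02802357 106.75267011]
```

Emit:
arm_command:
  targets:
    - {"fingers": 1, "tx": 0, "ty": 0.1, "tz": 0.1, "twist": 0}
    - {"fingers": 1, "tx": 0, "ty": 0.1, "tz": 0.1, "twist": 0}
    - {"fingers": 1, "tx": 0, "ty": 0.2, "tz": 0, "twist": 0}
    - {"fingers": 1, "tx": 0, "ty": 0.2, "tz": 0, "twist": 0}
    - {"fingers": 1, "tx": 0, "ty": 0, "tz": 0, "twist": 0}
    - {"fingers": 1, "tx": 0, "ty": 0, "tz": 0, "twist": 0}
    - {"fingers": 1, "tx": 0, "ty": 0, "tz": 0, "twist": 0}
    - {"fingers": 1, "tx": 0, "ty": 0, "tz": 0, "twist": 0}

```text
clock: 13.98
eef_pos: [0.4971, -0.0252, 0.125]
tool_rot: [0.489, 0.508, -0.491, 0.513]
contact_force: [4.6, -5.5, -4.8]
finger_gap: 0.0096
```

```bash
python3 st.py
```

```text
[-43.50075376 -71.80901941 124.99705866] [ 4.61597904 -5.54057945 -4.78009001] 0.009617345788403411
[ 1.18320568 -0.25674719] [-35.24709774 106.78272713]
```

Emit:
arm_command:
  targets:
    - {"fingers": 1, "tx": 0, "ty": 0.1, "tz": 0, "twist": 0}
    - {"fingers": 1, "tx": 0, "ty": 0.1, "tz": 0, "twist": 0}
    - {"fingers": 1, "tx": 0, "ty": 0.1, "tz": 0, "twist": 0}
    - {"fingers": 1, "tx": 0, "ty": 0.1, "tz": 0, "twist": 0}
    - {"fingers": 1, "tx": 0, "ty": 0, "tz": 0, "twist": 0}
    - {"fingers": 1, "tx": 0, "ty": 0, "tz": 0, "twist": 0}
    - {"fingers": 1, "tx": 0, "ty": 0, "tz": 0, "twist": 0}
    - {"fingers": 1, "tx": 0, "ty": 0, "tz": 0, "twist": 0}

```text
clock: 14.65
eef_pos: [0.4969, -0.0219, 0.1249]
tool_rot: [0.489, 0.507, -0.491, 0.513]
contact_force: [3.7, -6.4, -4.8]
finger_gap: 0.0093
```

```bash
python3 st.py; python3 - <<'E'
from h import *
s=grab('side')
cv2.imwrite('pics/s8.png',cv2.resize(s['im'][155:230,280:370],None,fx=8,fy=8,interpolation=cv2.INTER_CUBIC)) 
E
```

```text
[-43.5344681  -68.50800327 124.93092864] [ 3.65284718 -6.41772372 -4.82611317] 0.009282671618147291
[ 0.96639122 -0.23070234] [-32.35469156 105.76961518]
```

View pics/s8.png

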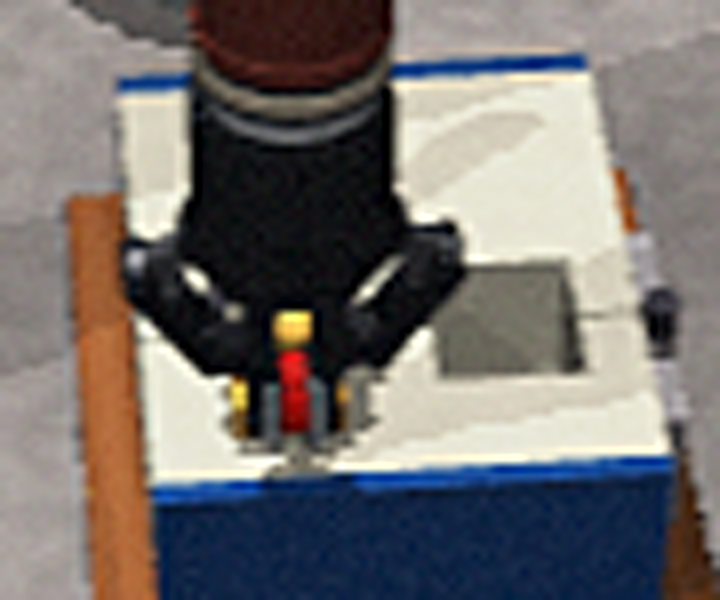

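Gripper holds the tab in front of the keeper (lip at (293,328)). Continue until the bar meets the post.

Emit:
arm_command:
  targets:
    - {"fingers": 1, "tx": 0, "ty": 0.1, "tz": 0.1, "twist": 0}
    - {"fingers": 1, "tx": 0, "ty": 0.1, "tz": 0.1, "twist": 0}
    - {"fingers": 1, "tx": 0, "ty": 0.1, "tz": 0, "twist": 0}
    - {"fingers": 1, "tx": 0, "ty": 0, "tz": 0, "twist": 0}
    - {"fingers": 1, "tx": 0, "ty": 0, "tz": 0, "twist": 0}
    - {"fingers": 1, "tx": 0, "ty": 0, "tz": 0, "twist": 0}
    - {"fingers": 1, "tx": 0, "ty": 0, "tz": 0, "twist": 0}
    - {"fingers": 1, "tx": 0, "ty": 0, "tz": 0, "twist": 0}

```text
clock: 15.37
eef_pos: [0.4969, -0.0192, 0.127]
tool_rot: [0.489, 0.507, -0.491, 0.513]
contact_force: [4.4, -7.0, -3.7]
finger_gap: 0.0096
```

```bash
python3 st.py
```

```text
[-43.49746757 -65.77848594 127.02324461] [ 4.42866647 -6.99396963 -3.70773682] 0.009562452469182369
[ 0.73782739 -0.17992187] [-30.49210411 106.0476707 ]
```

Emit:
arm_command:
  targets:
    - {"fingers": 1, "tx": 0, "ty": 0.1, "tz": 0, "twist": 0}
    - {"fingers": 1, "tx": 0, "ty": 0.1, "tz": 0, "twist": 0}
    - {"fingers": 1, "tx": 0, "ty": 0.1, "tz": 0, "twist": 0}
    - {"fingers": 1, "tx": 0, "ty": 0, "tz": 0, "twist": 0}
    - {"fingers": 1, "tx": 0, "ty": 0, "tz": 0, "twist": 0}
    - {"fingers": 1, "tx": 0, "ty": 0, "tz": 0, "twist": 0}
    - {"fingers": 1, "tx": 0, "ty": 0, "tz": 0, "twist": 0}
    - {"fingers": 1, "tx": 0, "ty": 0, "tz": 0, "twist": 0}

```text
clock: 16.03
eef_pos: [0.4968, -0.0169, 0.1271]
tool_rot: [0.488, 0.507, -0.492, 0.513]
contact_force: [3.4, -8.3, -3.7]
finger_gap: 0.0094
```

```bash
python3 st.py
```

```text
[-43.46477401 -63.53825356 127.09378178] [ 3.37653102 -8.34652552 -3.68002206] 0.00943404153509131
[ 0.4599823  -0.13268141] [-29.14009669 104.47193671]
```

Emit:
arm_command:
  targets:
    - {"fingers": 1, "tx": 0, "ty": 0.1, "tz": 0, "twist": 0}
    - {"fingers": 1, "tx": 0, "ty": 0.1, "tz": 0, "twist": 0}
    - {"fingers": 1, "tx": 0, "ty": 0.1, "tz": 0, "twist": 0}
    - {"fingers": 1, "tx": 0, "ty": 0, "tz": 0, "twist": 0}
    - {"fingers": 1, "tx": 0, "ty": 0, "tz": 0, "twist": 0}
    - {"fingers": 1, "tx": 0, "ty": 0, "tz": 0, "twist": 0}
    - {"fingers": 1, "tx": 0, "ty": 0, "tz": 0, "twist": 0}
    - {"fingers": 1, "tx": 0, "ty": 0, "tz": 0, "twist": 0}

```text
clock: 16.7
eef_pos: [0.4968, -0.0157, 0.1275]
tool_rot: [0.488, 0.506, -0.492, 0.513]
contact_force: [3.5, -11.2, -1.6]
finger_gap: 0.0093
```

```bash
python3 st.py; python3 - <<'E'
from h import *
s=grab('side');t=grab('top')
cv2.imwrite('pics/s9.png',cv2.resize(s['im'][155:230,280:370],None,fx=8,fy=8,interpolation=cv2.INTER_CUBIC)) 
cv2.imwrite('pics/t9.png',cv2.resize(t['im'][140:240,235:365],None,fx=6,fy=6,interpolation=cv2.INTER_CUBIC))
E
```

```text
[-43.40258203 -62.29175017 127.46419405] [  3.51632205 -11.15760309  -1.58049971] 0.00934230796788193
[ 0.1392201  -0.07218959] [-29.4344011  102.83498258]st.py:4: RuntimeWarning: The iteration is not making good progress, as measured by the 
 improvement from the last ten iterations.
  q=fsolve(lambda q:tcpf(*q)-c[1:],(1.9,-.15));print(q,chain(*q)[0])
```

View pics/s9.png

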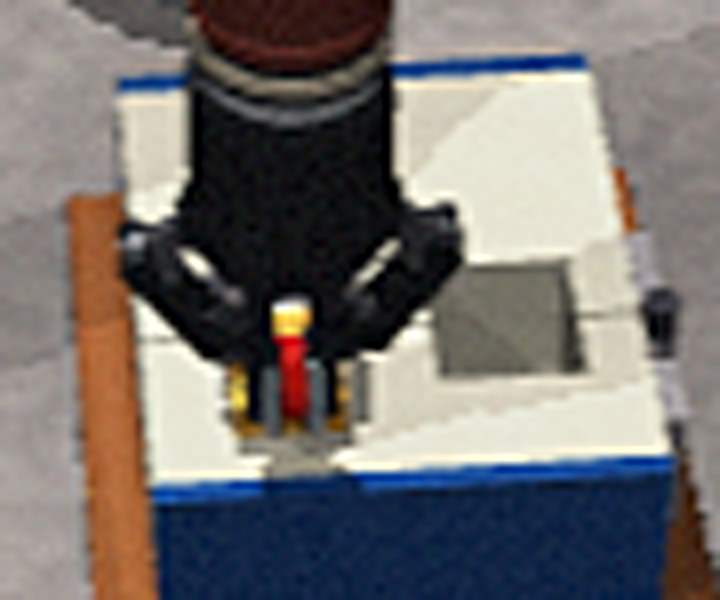

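View pics/t9.png

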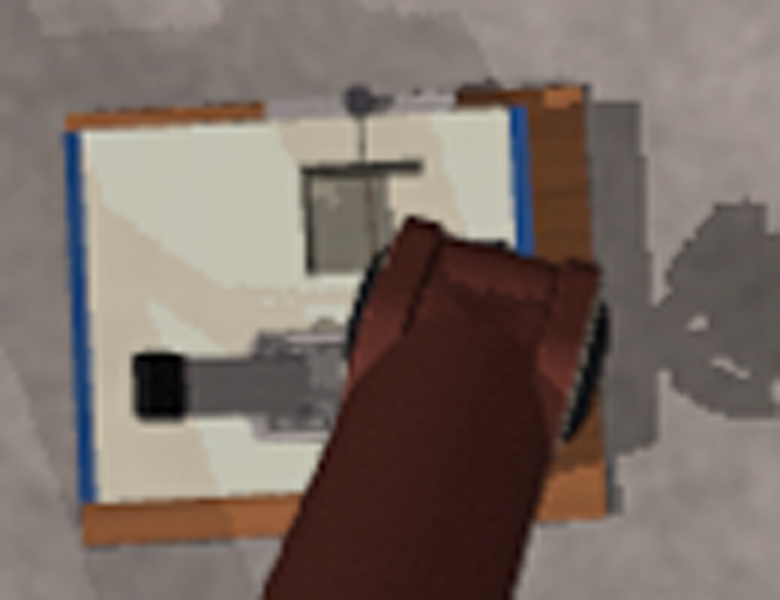

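```bash
python3 - <<'E'
from h import *
t=pickle.load(open('f0.pkl','rb'))['top']
for L in np.arange(.2,1.2,.1):
    y=38+100*np.cos(L)-5.5*np.sin(L);z=112+100*np.sin(L)+5.5*np.cos(L)
    p=pin(L); d=np.hypot(p[0]+32.5,p[1]-112)
    print(round(L,2),((proj(t,W(-45,y,z))-[235,140])*6+2.5).round(),'pin',p.round(1),'dist pin-seat',d.round(1))
E
```

```text
0.2 [111. 394.] pin [ 60.  110.6] dist pin-seat 92.5
0.3 [114. 393.] pin [ 60.  112.8] dist pin-seat 92.5
0.4 [118. 392.] pin [ 59.8 115. ] dist pin-seat 92.3
0.5 [125. 390.] pin [ 59.4 117.2] dist pin-seat 92.0
0.6 [133. 389.] pin [ 58.8 119.3] dist pin-seat 91.6
0.7 [143. 388.] pin [ 57.9 121.3] dist pin-seat 90.9
0.8 [156. 387.] pin [ 56.9 123.3] dist pin-seat 90.1
0.9 [170. 385.] pin [ 55.7 125.1] dist pin-seat 89.1
1.0 [185. 384.] pin [ 54.3 126.8] dist pin-seat 88.0
1.1 [203. 382.] pin [ 52.7 128.3] dist pin-seat 86.8
```

Lever at about 0.83 rad with the pin–seat distance ≈ 90 mm, so the bar is against the post under the lip. Relax, release, and rise.

Emit:
arm_command:
  targets:
    - {"fingers": 1, "tx": 0, "ty": -0.2, "tz": 0, "twist": 0}
    - {"fingers": 1, "tx": 0, "ty": -0.2, "tz": 0, "twist": 0}
    - {"fingers": 1, "tx": 0, "ty": -0.2, "tz": 0, "twist": 0}
    - {"fingers": 1, "tx": 0, "ty": 0, "tz": 0, "twist": 0}
    - {"fingers": 0.7, "tx": 0, "ty": 0, "tz": 0, "twist": 0}
    - {"fingers": 0.7, "tx": 0, "ty": 0, "tz": 0, "twist": 0}
    - {"fingers": 0.7, "tx": 0, "ty": 0, "tz": 0, "twist": 0}
    - {"fingers": 0.7, "tx": 0, "ty": 0, "tz": 0, "twist": 0}

```text
clock: 17.47
eef_pos: [0.4945, -0.0124, 0.127]
tool_rot: [0.488, 0.512, -0.489, 0.51]
contact_force: [-0.5, -0.1, 1.3]
finger_gap: 0.0256
```

Emit:
arm_command:
  targets:
    - {"fingers": 0.7, "tx": 0, "ty": 0, "tz": 1, "twist": 0}
    - {"fingers": 0.7, "tx": 0, "ty": 0, "tz": 2, "twist": 0}
    - {"fingers": 0.7, "tx": 0, "ty": 0, "tz": 3, "twist": 0}
    - {"fingers": 0.7, "tx": 0, "ty": 0, "tz": 4, "twist": 0}
    - {"fingers": 0.9, "tx": 0, "ty": -3, "tz": 2, "twist": 0}
    - {"fingers": 1, "tx": 0, "ty": -4, "tz": 0, "twist": 0}
    - {"fingers": 1, "tx": 0, "ty": -4, "tz": 0, "twist": 0}
    - {"fingers": 1, "tx": 0, "ty": 0, "tz": 0, "twist": 0}

```text
clock: 18.13
eef_pos: [0.4947, -0.1329, 0.2493]
tool_rot: [0.491, 0.505, -0.493, 0.51]
contact_force: [0.1, -1.4, -0.8]
finger_gap: -0.0001
```

```bash
python3 - <<'E'
from h import *
s=grab('side');t=grab('top')
cv2.imwrite('pics/s10.png',cv2.resize(s['im'][155:230,280:370],None,fx=8,fy=8,interpolation=cv2.INTER_CUBIC)) 
cv2.imwrite('pics/t10.png',cv2.resize(t['im'][140:240,235:365],None,fx=6,fy=6,interpolation=cv2.INTER_CUBIC))
E
```

```text
(no output)
```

View pics/s10.png

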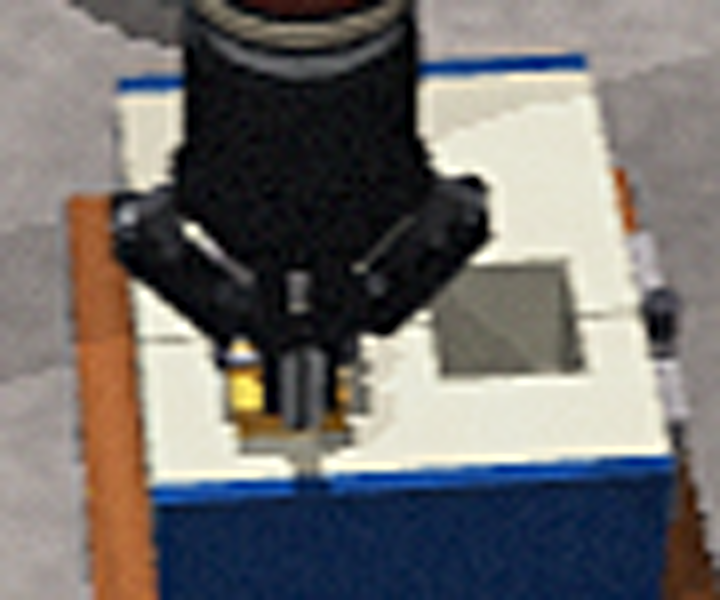

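View pics/t10.png

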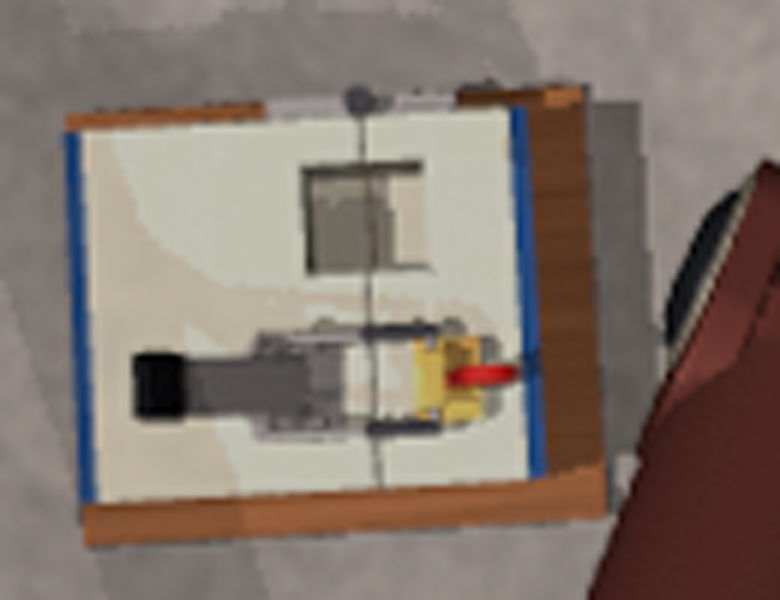

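Loop straddles the keeper, tab at (483,374) beyond it, lever grip at (160,385), seam closed. Next the lever.

Emit:
arm_command:
  targets:
    - {"fingers": 1, "tx": -0.1, "ty": 4, "tz": 0, "twist": 0}
    - {"fingers": 1, "tx": -0.1, "ty": 4, "tz": 0, "twist": 0}
    - {"fingers": 1, "tx": -0.1, "ty": 4, "tz": 0, "twist": 0}
    - {"fingers": 1, "tx": -0.1, "ty": 4, "tz": 0, "twist": 0}
    - {"fingers": 1, "tx": -0.1, "ty": 4, "tz": 0, "twist": 0}
    - {"fingers": 1, "tx": -0.1, "ty": 4, "tz": 0, "twist": 0}
    - {"fingers": 1, "tx": 0, "ty": 2.6, "tz": 0, "twist": 0}
    - {"fingers": 1, "tx": 0, "ty": 0, "tz": 0, "twist": 0}

```text
clock: 18.9
eef_pos: [0.4876, 0.1539, 0.2467]
tool_rot: [0.485, 0.517, -0.484, 0.513]
contact_force: [-0.4, 0.1, 0.0]
finger_gap: -0.0003
```

Emit:
arm_command:
  targets:
    - {"fingers": 1, "tx": 0, "ty": 0, "tz": -1, "twist": 0}
    - {"fingers": 1, "tx": 0, "ty": 0, "tz": -1, "twist": 0}
    - {"fingers": 1, "tx": 0, "ty": 0, "tz": -1, "twist": 0}
    - {"fingers": 1, "tx": 0, "ty": 0, "tz": -0.5, "twist": 0}
    - {"fingers": 1, "tx": 0, "ty": 0, "tz": -0.5, "twist": 0}
    - {"fingers": 1, "tx": 0, "ty": 0, "tz": 0, "twist": 0}
    - {"fingers": 1, "tx": 0, "ty": 0, "tz": 0, "twist": 0}
    - {"fingers": 1, "tx": 0, "ty": 0, "tz": 0, "twist": 0}

```text
clock: 19.57
eef_pos: [0.49, 0.1424, 0.2072]
tool_rot: [0.489, 0.511, -0.489, 0.511]
contact_force: [0.5, 1.1, 0.6]
finger_gap: -0.0003
```

```bash
python3 - <<'E'
from h import *
s=grab('side');t=grab('top')
cv2.imwrite('pics/s11.png',cv2.resize(s['im'][130:230,270:370],None,fx=6,fy=6,interpolation=cv2.INTER_CUBIC)) 
st=arm.sense();print(Mm(st['eef_pos']),st['contact_force'])
E
```

```text
[-43.35109564  96.30768931 207.4810802 ] [0.20678997 0.44024289 0.21138938]
```

View pics/s11.png

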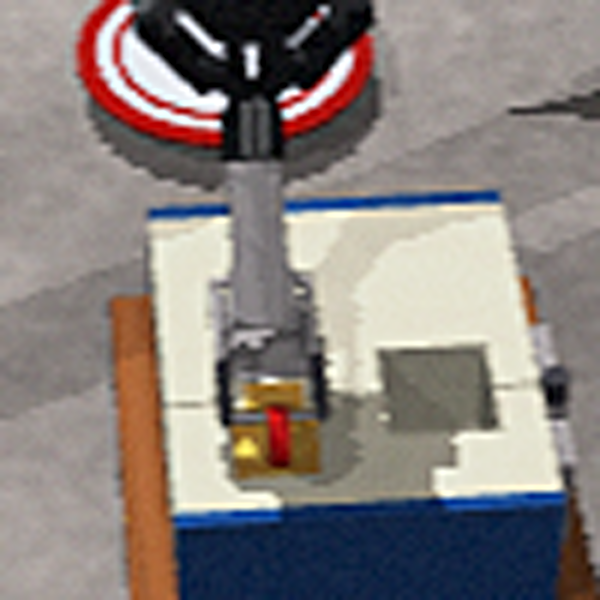

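Fingertips rest on the grip at (253,150), red tab at (277,435) before the keeper. Sweep the lever down along its arc.

Emit:
arm_command:
  targets:
    - {"fingers": 1, "tx": 0, "ty": 0.2, "tz": -0.7, "twist": 0}
    - {"fingers": 1, "tx": 0, "ty": 0.4, "tz": -0.8, "twist": 0}
    - {"fingers": 1, "tx": 0, "ty": 0.5, "tz": -0.8, "twist": 0}
    - {"fingers": 1, "tx": 0, "ty": 0.5, "tz": -0.8, "twist": 0}
    - {"fingers": 1, "tx": 0, "ty": 0.4, "tz": -0.8, "twist": 0}
    - {"fingers": 1, "tx": 0, "ty": 0.3, "tz": -0.9, "twist": 0}
    - {"fingers": 1, "tx": 0, "ty": 0, "tz": 0, "twist": 0}
    - {"fingers": 1, "tx": 0, "ty": 0, "tz": 0, "twist": 0}

```text
clock: 20.33
eef_pos: [0.4891, 0.1662, 0.1582]
tool_rot: [0.488, 0.512, -0.49, 0.511]
contact_force: [0.0, 0.2, -0.3]
finger_gap: -0.0003
```

Emit:
arm_command:
  targets:
    - {"fingers": 1, "tx": 0, "ty": 0.2, "tz": -0.5, "twist": 0}
    - {"fingers": 1, "tx": 0, "ty": 0.1, "tz": -0.5, "twist": 0}
    - {"fingers": 1, "tx": 0, "ty": 0, "tz": -0.5, "twist": 0}
    - {"fingers": 1, "tx": 0, "ty": 0, "tz": -0.4, "twist": 0}
    - {"fingers": 1, "tx": 0, "ty": 0, "tz": 0, "twist": 0}
    - {"fingers": 1, "tx": 0, "ty": 0, "tz": 0, "twist": 0}
    - {"fingers": 1, "tx": 0, "ty": 0, "tz": 0, "twist": 0}
    - {"fingers": 1, "tx": 0, "ty": 0, "tz": 0, "twist": 0}

```text
clock: 21.0
eef_pos: [0.49, 0.1689, 0.1404]
tool_rot: [0.489, 0.511, -0.489, 0.511]
contact_force: [0.5, 0.7, -0.0]
finger_gap: -0.0002
```

Emit:
arm_command:
  targets:
    - {"fingers": 1, "tx": 0, "ty": 0, "tz": -0.2, "twist": 0}
    - {"fingers": 1, "tx": 0, "ty": 0, "tz": -0.2, "twist": 0}
    - {"fingers": 1, "tx": 0, "ty": 0, "tz": -0.2, "twist": 0}
    - {"fingers": 1, "tx": 0, "ty": 0, "tz": 0, "twist": 0}
    - {"fingers": 1, "tx": 0, "ty": 0, "tz": 0, "twist": 0}
    - {"fingers": 1, "tx": 0, "ty": 0, "tz": 0, "twist": 0}
    - {"fingers": 1, "tx": 0, "ty": 0, "tz": 0, "twist": 0}
    - {"fingers": 1, "tx": 0, "ty": 0, "tz": 0, "twist": 0}

```text
clock: 21.67
eef_pos: [0.4904, 0.169, 0.1388]
tool_rot: [0.49, 0.511, -0.488, 0.511]
contact_force: [-7.5, -2.5, 30.1]
finger_gap: 0.0003
```

```bash
python3 - <<'E'
from h import *
s=grab('side');t=grab('top')
cv2.imwrite('pics/s12.png',cv2.resize(s['im'][130:230,270:370],None,fx=6,fy=6,interpolation=cv2.INTER_CUBIC)) 
cv2.imwrite('pics/t12.png',cv2.resize(t['im'][140:240,235:365],None,fx=6,fy=6,interpolation=cv2.INTER_CUBIC))
st=arm.sense();print(Mm(st['eef_pos']),st['contact_force'])
E
```

```text
[-41.86919616 122.43396249 138.83420977] [-6.97157101 -1.2252596  30.04213306]
```

View pics/s12.png

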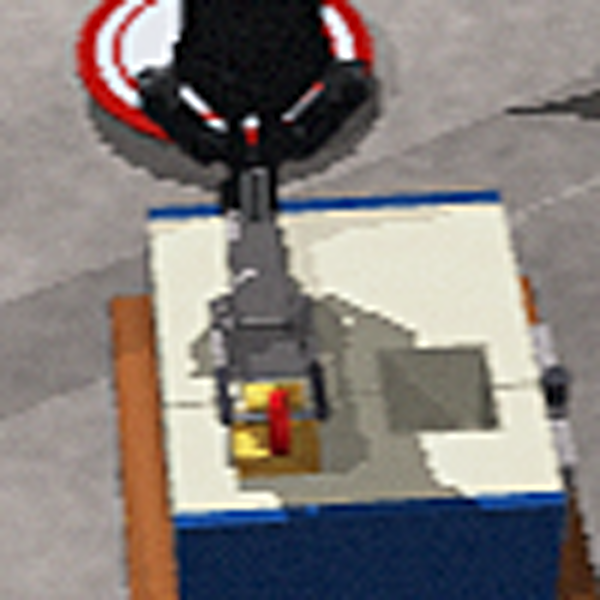

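View pics/t12.png

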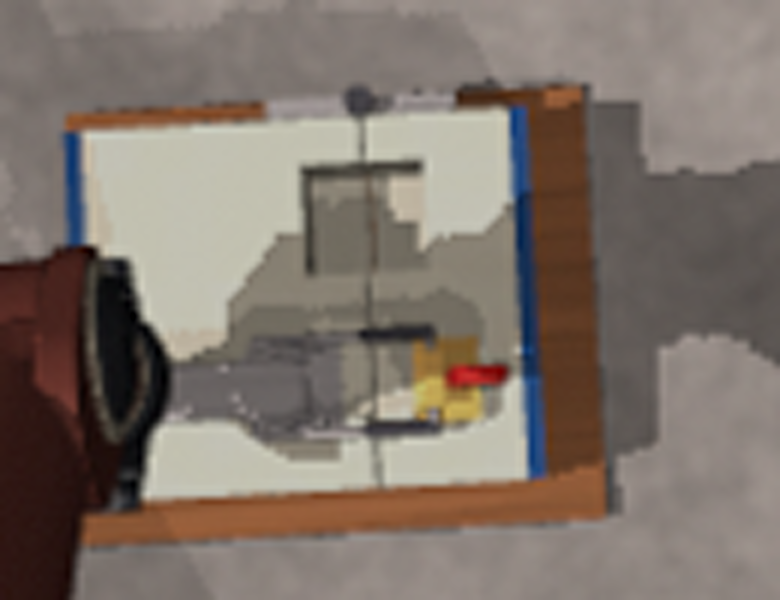

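Lever down flat with a 30 N stop; tab at (279,422) in the side crop. Retreat and inspect.

Emit:
arm_command:
  targets:
    - {"fingers": 1, "tx": 0, "ty": 0, "tz": 1, "twist": 0}
    - {"fingers": 1, "tx": 0, "ty": 0, "tz": 3, "twist": 0}
    - {"fingers": 1, "tx": 0, "ty": 0, "tz": 4, "twist": 0}
    - {"fingers": 1, "tx": 0, "ty": 0, "tz": 4, "twist": 0}
    - {"fingers": 1, "tx": 0, "ty": 4, "tz": 3, "twist": 0}
    - {"fingers": 1, "tx": 0, "ty": 4, "tz": 0, "twist": 0}
    - {"fingers": 1, "tx": 0, "ty": 4, "tz": 0, "twist": 0}
    - {"fingers": 1, "tx": 0, "ty": 4, "tz": 0, "twist": 0}

```text
clock: 22.43
eef_pos: [0.4899, 0.3239, 0.2803]
tool_rot: [0.49, 0.511, -0.488, 0.511]
contact_force: [0.4, 0.2, -0.4]
finger_gap: -0.0
```

```bash
python3 - <<'E'
from h import *
s=grab('side');t=grab('top')
cv2.imwrite('pics/s13.png',cv2.resize(s['im'][130:230,270:370],None,fx=6,fy=6,interpolation=cv2.INTER_CUBIC)) 
cv2.imwrite('pics/t13.png',cv2.resize(t['im'][140:240,235:365],None,fx=6,fy=6,interpolation=cv2.INTER_CUBIC))
cv2.imwrite('pics/sf.png',s['im'])
P=lambda f,p,o:((proj(f,W(*p))-o)*6+2.5).round()
_,tb=chain(0,np.arctan2(112-106.3,91.7))
print('exp grip',P(t,(-45,138,117.5),[235,140]),P(s,(-45,138,117.5),[270,130]),'tab',P(t,(-45,-61,132.6),[235,140]),P(s,(-45,-61,132.6),[270,130]))
print('exp unlatched bar on top? bar',P(s,(-70,-32.5,112),[270,130]),P(s,(-20,-32.5,112),[270,130]))
E
```

```text
exp grip [112. 396.] [245. 191.] tab [492. 374.] [275. 423.]
exp unlatched bar on top? bar [222. 415.] [319. 410.]
```

View pics/s13.png

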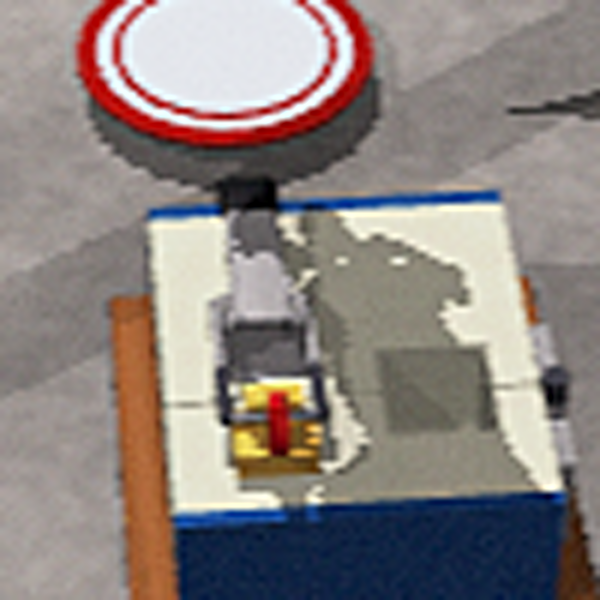

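View pics/t13.png

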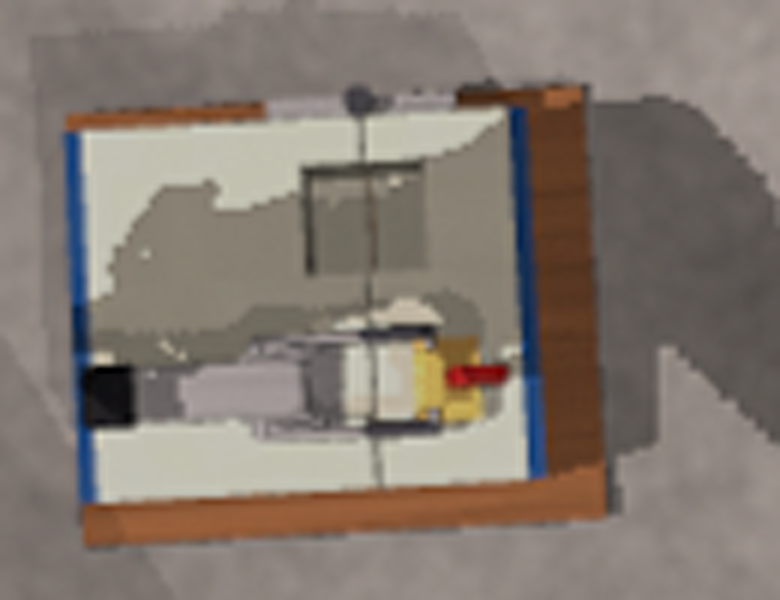

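View pics/sf.png

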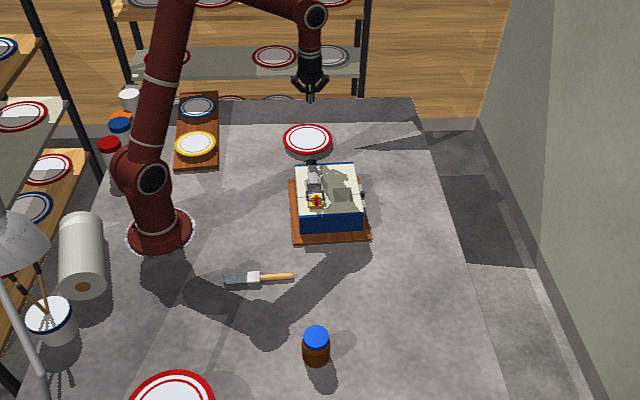

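```bash
python3 - <<'E'
from h import *
s=grab('side');t=grab('top')
def red(f,x0,x1,y0,y1):
    h=cv2.cvtColor(f['im'],cv2.COLOR_BGR2HSV);m=(cv2.inRange(h,(0,190,90),(7,255,255))|cv2.inRange(h,(172,190,90),(180,255,255)))[y0:y1,x0:x1]
    ys,xs=np.nonzero(m);print(xs.min()+x0,xs.max()+x0,ys.min()+y0,ys.max()+y0,len(xs));return xs.mean()+x0,ys.mean()+y0
a=red(t,300,330,190,215);b=red(s,300,335,185,215)
P,e=tri(t,a,s,b);print(a,b,Mm(P),e)
for hyp in((-45,-61,132.6),(-45,-49,151)): print(hyp,proj(t,W(*hyp)),proj(s,W(*hyp)))
for n,p in dict(lipfree=(-45,-39.5,124),postback=(-45,-25,124),silledge=(-45,-57.5,105)).items(): print(n,(proj(t,W(*p))-[235,140])*6+2.5,(proj(s,W(*p))-[270,130])*6+2.5)
cv2.imwrite('pics/s14.png',cv2.resize(s['im'][180:220,300:335],None,fx=15,fy=15,interpolation=cv2.INTER_NEAREST))
cv2.imwrite('pics/t14.png',cv2.resize(t['im'][185:220,280:330],None,fx=14,fy=14,interpolation=cv2.INTER_NEAREST))
E
```

```text
309 318 201 203 24
315 317 195 205 29
(np.float64(313.375), np.float64(201.83333333333334)) (np.float64(315.9655172413793), np.float64(200.0)) [-43.06030716 -50.89617521 122.51274432] 0.001186662596184932
(-45, -61, 132.6) [316.61881869 201.93752975] [315.42276042 200.00801903]
(-45, -49, 151) [312.62806234 201.85644228] [315.10792247 192.88297901]
lipfree [450.94435843 377.10972804] [271.50192956 405.145007  ]
postback [423.0383511  378.58677319] [269.18672936 385.58345637]
silledge [485.9766687  376.98076777] [274.33007834 456.16467205]
```

View pics/s14.png

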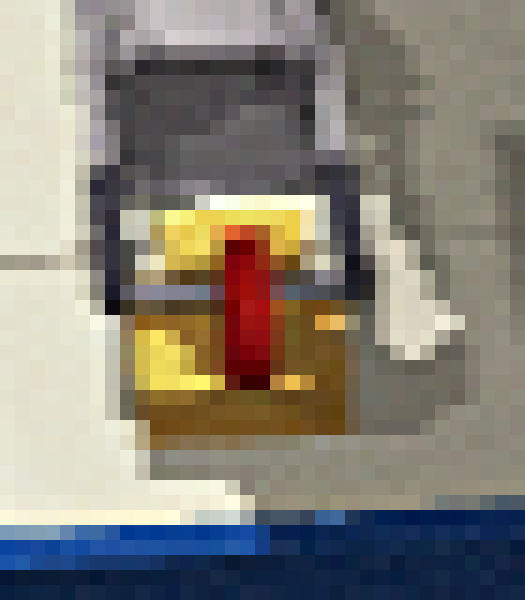

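View pics/t14.png

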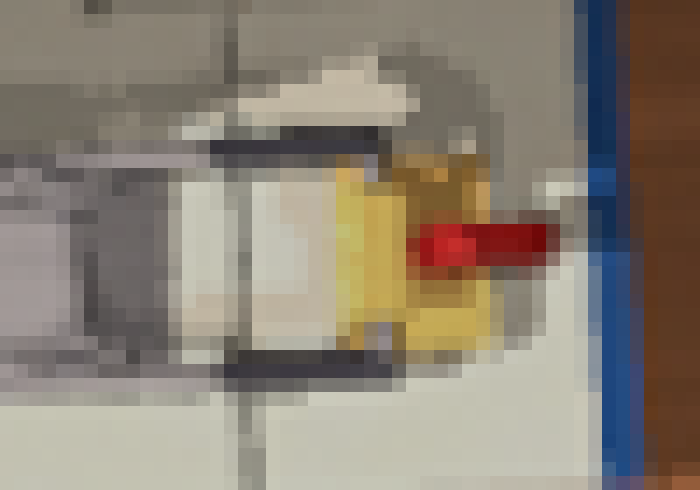

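The side crop shows the grey bar at (170–340, 290), below the brass lip. In the top crop the lip covers the bar between the wire ends at (380,145) and (385,370). The lever is flat and the seam is closed, so I'm handing in.

```bash
python3 -c "
from cell import arm
print(arm.hand_in()); s=arm.sense();print(s['clock'],s['contact_force'])"
```

```text
the job is handed in; nothing more can be done
None
the job is handed in; nothing more can be done
```

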